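# Break down the conversion-kit pile and seat each part at its station

### The arm

A 6-joint arm with a two-finger parallel gripper is mounted at the origin on a cart in front of the work surface, level with it; the furniture and walls round the work are solid. World frame = base frame: x ahead of the robot, y to its left, z up, the work surface at z = 0. Lengths are in mm, angles in rad, forces in N, time in s.
With the tool pointing down it reaches from about 275 to 750 mm from the base axis. Payload 10.2 kg.
Tool frame: the origin (TCP) lies midway between the tips of the shut fingers; the grasp point (between the pads) lies 19 mm behind it; x points along the fingers, y is the direction in which the jaws open and shut, and the axes are right-handed (so a half turn about x gives the same grasp; the last joint's range is limited). The gripper opens to 85 mm and grips with 20 to 120 N. Pads are 22 mm wide; open, the fingers measure 114 mm over their backs; the gripper's body (76 mm by 85 mm) begins 54 mm behind the grasp point. The pads swing forward as they close: fully open they stand 13 mm farther back than shut.
Start: joints at [-1.418, 0.313, 1.498, -0, 1.331, -0.223], TCP at [192.672, -488.374, 231.294] pointing down, gripper open.
Joint ranges: [-2.94, 2.94], [-0.97, 2.17], [0.19, 2.56], [-1.23, 4.37], [0.02, 3.11], [-2.88, 2.88]. Speed limits (rad/s): [2.39, 2.39, 3.01, 3.14, 3.14, 3.14].

### API

Orientations are given as a unit quaternion [w, x, y, z].
In Python, from rig import ctrl gives the robot as it stands.
- The arm moves only by the tool arm_command, never from a script. Its argument "plan" is a list of rows, each a list of 5 numbers: the shift along the tool's x, y, z in m, then the turn about the tool's x in rad, then the opening, from 0 (shut) to 1 (fully open). A call has 1 to 12 rows; each row shifts and turns the commanded pose from where the row before left it, along the tool's axes as they then stand; what a row does not reach is not made up. A row lasts 1/8 s, in which the tool goes at most 62.5 mm and 10.7 degrees, less where a joint would pass 70% of its speed; a pose out of reach is approached as far as the arm can. A call with a gripper value outside its range is refused whole. The fingers move at their own pace and stop on an object; "squeeze" is the grip in N (left out, the last holds). Time passes only in rows, so rows that do not move let the fingers close. It gives the time, the measured TCP pose, the force and the opening at its end, in the units of the state.
- ctrl.sense(): the state, without advancing time (a new reading comes with each control period).
- ctrl.capture(name): name is "scene" or "top" or "wrist"; returns a dict with "color" (384x512x3 uint8, red, green, blue), "fx", "fy", "cx", "cy" (pixels), "xyz" and "orientation" of the camera in the world; the wrist camera has in their place "hand_eye" (4x4, takes a point from camera to tool coordinates, whose origin is the TCP and whose axes are the tool frame's). Camera axes: x right, y up, looking along -z (the intrinsics and any distortion apply to the point x, -y, -z); pixel columns grow to the right and rows downward; lengths in mm; the calibration is good to about 2 mm. A picture is of the moment at which its call begins: read the wrist's pose just before it. There is no depth.
- ctrl.finish_job(): hands the job in, once; it reports no verdict.
Trained networks look in the newest picture that a camera, given by its name, has taken for a name from the list of things; names that differ only in an ending like _2 or _b are one class to them, and where a whole thing is asked for, a point or a joint stands for the part that bears it (a point fixed in the world has none). Each returns a list of dicts, best first, with "score" (0 to 1); they miss things now and then, are a little off and sometimes report something else, mostly with a low value. They report only what shows in the picture. A call takes as long as a camera call. They do not tell look-alikes from the thing itself.
- ctrl.spot_in(camera, query): "uv" ([column, row] in pixels, amid what is visible of it).
- ctrl.regions_of(camera, query): "mask" (384x512 bool, what is visible of it) and "uv" ([column, row] in pixels, amid what is visible of it).
- ctrl.place_of(camera, query): "uv" ([column, row] in pixels: a listed point, or the origin of a listed thing).
The state is a dict: "time_s": time; "joints": joint angles; "dq": joint speeds; "tau": joint torques, N m; "eef_pos": TCP position; "ee_rot": TCP orientation; "force": force on the tool from outside, world axes, zero at the start; "wrist_torque": the same for the moment, N m; "grip_width": opening from 0.0 (shut) to 1.0 (fully open).
Only numpy, scipy, OpenCV 4.12 (cv2) and the standard library are available. Lean on these libraries where they do the work, as an engineer would, in place of code of your own. Each camera call takes 0.05 s, during which the arm holds its last target.

### The job

The conversion kit for the wire bonder's next product came from the store in one pile. Take it apart from the top down and seat each part fully home in its own station before taking the next: capillary box in the blue tray, copper heater insert in the heater block's pocket, window clamp flat on its carrier between the pins, black strip boat flat in the track section between rails and end stops. Leave the loupe and the petri dish where they are.

Things in the scene. Friction and masses are not known exactly. Their poses are not given: they have to be found in the camera images.
- capillary_box: Flat greyish-white lidded plastic box with a green mark on top, 39 x 71 x 22 mm (x, y, z), about 50 g; lies on top of the pile across the heater insert. Origin: centre of its underside; long side along its y, z up. Either way round is right. To grip: across the 39 mm.
- heater_insert: Copper-coloured block, 38 x 68 x 16 mm (x, y, z; two tiny screw heads stand 2 mm higher at the corners), heavy for its size (about 0.33 kg): grip it firmly at mid length; second in the pile, under the capillary box, its two ends showing. Origin: centre of its underside; long side along its y. Either way round is right. Grip across the 38 mm.
- window_clamp: Mottled grey metal plate, 60 x 90 x 8 mm (x, y, z), about 0.15 kg; third in the pile, lying along the boat. Origin: centre of its underside; long side along its y. Either way round is right. To grip: across the 60 mm.
- boat: Black strip boat, a flat bar-shaped carrier with a tan strip in it, 56 x 190 x 9 mm (x, y, z), about 0.13 kg; the bottom of the pile, on the worktop. Origin: centre of its underside; long side along its y. Either way round is right. To grip: across the 56 mm at mid length.
- capillary_tray: Blue plastic tray with grey floor, fixed, 60 x 94 x 11 mm outside (x, y, z), 52 x 86 mm inside; floor 4 mm above the worktop, lip 7 mm above the floor, with a 32 mm finger notch in the middle of each long side. Origin: centre of its underside; long side along its y. The capillary box lies in it lengthwise, 6 to 7 mm play each side.
- heater_block: Dark steel block 68 x 102 x 25 mm (x, y, z) on a steel flange 72 x 124 mm, fixed, white cartridge ends at one short face. Pocket in its top 50 x 82 mm, 7 mm deep, floor 18 mm above the worktop, a 34 mm finger notch in each long wall. Origin: centre of its underside; long side along its y. The heater insert drops in lengthwise, 6 to 7 mm play each side, and stands 9 mm proud.
- clamp_carrier: Aluminium frame 92 x 124 x 10 mm (x, y, z) with a black opening, fixed. Six steel pins, 6.4 mm thick, 9 mm tall, stand on it at (+-39.5, +-32) and (0, +-54.5) mm. Origin: centre of its underside; long side along its y. The window clamp lies on the frame's top (10 mm above the worktop) lengthwise between the pins, 6 mm play; fingers fit between a long side's two pins.
- boat_track: Track section, fixed: aluminium plate 96 x 228 x 5 mm (x, y, z), two steel rails 68 mm apart inside, 7 mm above the plate, broken over the middle 68 mm for fingers; black stops at the ends 204 mm apart inside, 6 mm high. Origin: centre of its underside; long side along its y. The boat lies on the plate (5 mm above the worktop) between rails and stops, 6 to 7 mm play.
- loupe: Small light-grey folding loupe with a round black lens, 52 x 30 x 16 mm, loose on the worktop; a bystander. Origin: centre of its underside.
- dish: Round whitish clear petri dish with lid, 62 mm across, 14 mm high, loose on the worktop; a bystander. Origin: centre of its underside.
Not all that is in view belongs to the job. What is shaped like the capillary_tray but brown is not meant.

How it is judged (in metres and radians):
On the way, in this order (a step that is already met when the one before it is completed fails the run):
1. the capillary box lies in the blue tray (horizontal distance between capillary_box and capillary_tray below 0.012 m and z of capillary_box in the frame of capillary_tray between 0.001 and 0.0065 m and angle between the y axis of capillary_box and the y axis of capillary_tray, either way round below 0.25 rad and angle between capillary_box's own z axis and vertical below 0.06 rad), for 0.2 s.
2. the copper heater insert sits down in the heater block's pocket (horizontal distance between heater_insert and heater_block below 0.012 m and z of heater_insert in the frame of heater_block between 0.015 and 0.0205 m and angle between the y axis of heater_insert and the y axis of heater_block, either way round below 0.25 rad and angle between heater_insert's own z axis and vertical below 0.06 rad), for 0.2 s.
3. the window clamp lies flat on its carrier between the pins (horizontal distance between window_clamp and clamp_carrier below 0.012 m and z of window_clamp in the frame of clamp_carrier between 0.007 and 0.0125 m and angle between the y axis of window_clamp and the y axis of clamp_carrier, either way round below 0.25 rad and angle between window_clamp's own z axis and vertical below 0.06 rad), for 0.2 s.
4. the strip boat lies flat between the rails of the track section (horizontal distance between boat and boat_track below 0.012 m and z of boat in the frame of boat_track between 0.002 and 0.0075 m and angle between the y axis of boat and the y axis of boat_track, either way round below 0.25 rad and angle between boat's own z axis and vertical below 0.06 rad), for 0.2 s.
At the end, for the whole second after the job is handed in: Each of the four parts lies released and at rest in its own station: centre within 12 mm of the station's, long side within 0.25 rad of its long side (either way round), tilt under 0.06 rad, within 2.5 mm of its seat height; loupe and petri dish within 20 mm of where they stood (all of step 1 and all of step 2 and all of step 3 and all of step 4 and linear speed of each of capillary_box, heater_insert, window_clamp, boat below 0.02 m/s and distance of each of loupe, dish from where it was at the start of the episode below 0.02 m); the robot touches nothing.
It fails at once if the loupe or the petri dish is pushed away (20 mm) (distance of any of loupe, dish from where it was at the start of the episode above 0.02 m).
It fails at once if a part of the kit falls off the worktop (height (world z) of any of capillary_box, heater_insert, window_clamp, boat below -0.05 m).
It also fails if it takes over 93 s, if anything falls off the work surface, if the arm or the gripper's body presses on something with over 40 N, if the wrist force passes 120 N, or if a joint passes its speed limit or range.

## Working session

There is one attempt and no reset: what is moved stays moved. The work goes in short steps, Python scripts to look and compute and a tool call to move; the robot and the scene stay as the last step left them, time stands still between calls to the robot, and variables do not carry over. Pictures are saved under pics/ and viewed, and the job is handed in when it is done.

Besides the shell and the picture viewer there is one more tool, called in YAML: its name, and indented under it one key for each argument. arm_command: Moves the arm, as the interface text tells. Its arguments: {"type":"object","properties":{"plan":{"type":"array"},"squeeze":{"type":"number"}},"required":["plan"]}

```bash
ls; mkdir -p pics
python3 - <<'E'
from rig import ctrl
import cv2
print(ctrl.sense())
for n in("scene","top","wrist"):
    c=ctrl.capture(n); cv2.imwrite(f"pics/{n}0.png",c["color"][:,:,::-1])
    print(n,{k:v for k,v in c.items() if k!="color"})
E
```

```text
pics
{'time_s': 0.0, 'joints': array([-1.41834810e+00,  3.13436978e-01,  1.49841972e+00, -1.08545139e-05,
        1.33093546e+00, -2.23349066e-01]), 'dq': array([ 0.00201063,  0.00098881,  0.00123872, -0.00179426, -0.00048981,
       -0.00022449]), 'tau': array([-1.12334965e-03, -4.12267685e+01, -2.59745228e+01, -2.51963884e-04,
        4.10290013e-03, -6.15284932e-06]), 'eef_pos': array([ 192.6568532 , -488.12018984,  230.74825325]), 'ee_rot': array([ 0.13166089,  0.69467195,  0.1325088 , -0.69464934]), 'force': array([-0.48717748, -0.26546668,  1.34500179]), 'wrist_torque': array([-0.02173841,  0.0114722 , -0.01148077]), 'grip_width': 1.0010392907139494}
scene {'fx': 468.2287585865542, 'fy': 468.2287585865542, 'cx': 243.40700362321118, 'cy': 186.9236218236561, 'xyz': array([-226.50674707,  616.29068673,  887.76845764]), 'orientation': array([-0.34285216, -0.17278403,  0.40586306,  0.82938125])}
top {'fx': 357.51199111346915, 'fy': 357.51199111346915, 'cx': 261.55060249304137, 'cy': 193.93932379008652, 'xyz': array([ 442.08392832, -144.14395174,  982.77105158]), 'orientation': array([ 0.71395817,  0.04444447, -0.05104862, -0.69690922])}
wrist {'fx': 291.41650622005034, 'fy': 291.41650622005034, 'cx': 259.4715386575734, 'cy': 194.8852865042157, 'hand_eye': array([[-1.39806177e-04,  2.64243093e-01, -9.64456100e-01,
        -1.42383825e+02],
       [ 9.99999886e-01,  4.77814343e-04, -1.40462805e-05,
        -5.86566958e-01],
       [ 4.57119325e-04, -9.64455992e-01, -2.64243129e-01,
        -6.76891435e+01],
       [ 0.00000000e+00,  0.00000000e+00,  0.00000000e+00,
         1.00000000e+00]])}
```

View images.

View pics/top0.png

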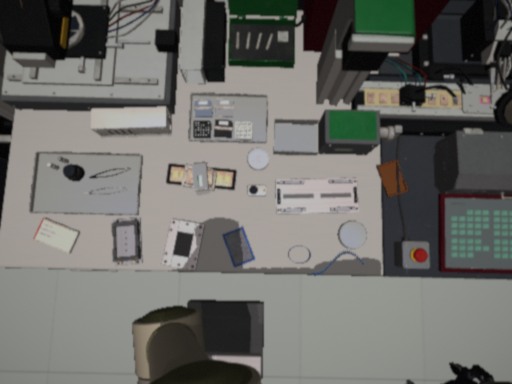

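View pics/scene0.png

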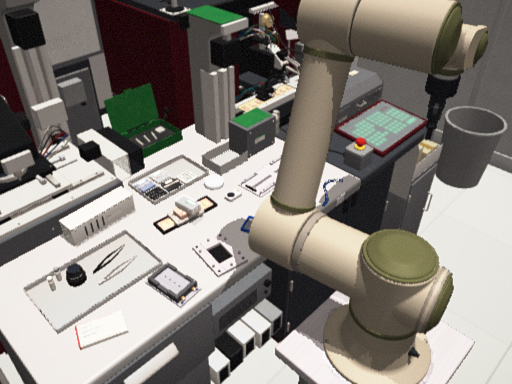

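View pics/wrist0.png

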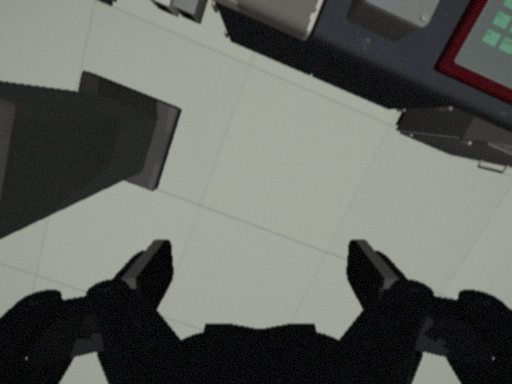

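```bash
cat > h.py <<'E'
from rig import ctrl
import numpy as np, cv2
from scipy.spatial.transform import Rotation as R
def rot(q): return R.from_quat(np.r_[q[1:],q[0]]).as_matrix()
def campose(c,s=None):
    if "hand_eye" in c:
        T=np.eye(4);T[:3,:3]=rot(s["ee_rot"]);T[:3,3]=s["eef_pos"]
        T=T@c["hand_eye"];return T[:3,:3],T[:3,3]
    return rot(c["orientation"]),np.array(c["xyz"])
def px2w(c,uv,z,s=None):
    M,o=campose(c,s);uv=np.atleast_2d(np.asarray(uv,float))
    d=np.c_[(uv[:,0]-c["cx"])/c["fx"],-(uv[:,1]-c["cy"])/c["fy"],-np.ones(len(uv))]@M.T
    return o+d*((z-o[2])/d[:,2])[:,None]
def w2px(c,p,s=None):
    M,o=campose(c,s);q=(np.atleast_2d(p)-o)@M
    return np.c_[c["cx"]-c["fx"]*q[:,0]/q[:,2],c["cy"]+c["fy"]*q[:,1]/q[:,2]]
def rect(c,mask,z,s=None):
    "min area rect of mask projected on plane z: centre, long-axis angle, dims"
    v,u=np.nonzero(mask);p=px2w(c,np.c_[u,v],z,s)[:,:2]
    (cx,cy),(w,h),a=cv2.minAreaRect(p.astype(np.float32))
    a=np.radians(a)
    if w<h: w,h,a=h,w,a+np.pi/2
    a=(a+np.pi/2)%np.pi-np.pi/2
    return np.round([cx,cy],1),round(a,3),np.round([w,h],1)
E
python3 - <<'E'
from h import *
things=dict(capillary_box=62,heater_insert=36,window_clamp=17,boat=9,capillary_tray=11,heater_block=25,clamp_carrier=10,boat_track=5,loupe=16,dish=14)
for cam in("top","scene"):
    c=ctrl.capture(cam)
    im=c["color"][:,:,::-1].copy()
    for t,z in things.items():
        for r in ctrl.regions_of(cam,t)[:3]:
            if r["mask"].sum()<5: continue
            print(cam,t,round(r["score"],2),np.round(r["uv"]),r["mask"].sum(),*rect(c,r["mask"],z))
    if cam=="top":
        k=im[130:280,20:400]; cv2.imwrite("pics/topcrop.png",cv2.resize(k,(798,315),interpolation=cv2.INTER_CUBIC))
        k=im[150:210,150:280]; cv2.imwrite("pics/pile.png",cv2.resize(k,(780,360),interpolation=cv2.INTER_CUBIC))
print(ctrl.sense()["time_s"])
E
```

```text
top capillary_box 0.8 [197. 176.] 421 [610.   12.2] 0.142 [73.4 40.8]
top heater_insert 0.42 [206. 175.] 108 [612.7  14.9] 1.546 [66.6 35.5]
top window_clamp 0.76 [185. 177.] 72 [601.8  32.2] 0.901 [95.3 48.5]
top boat 0.96 [215. 177.] 718 [620.7  17.1] 1.495 [190.   57.1]
top boat 0.32 [321. 196.] 2797 [ 575.7 -303.6] -1.525 [227.9  95.4]
top capillary_tray 0.93 [239. 246.] 806 [431.4 -91.8] 0.397 [96.2 61.2]
top capillary_tray 0.67 [390. 179.] 655 [ 629.6 -511.5] 0.327 [93.6 62.1]
top heater_block 0.94 [125. 242.] 1378 [440.  201.5] 0.079 [126.7  78.9]
top heater_block 0.45 [258. 160.] 385 [ 671.7 -139.5] -0.752 [59.1 58.8]
top boat_track 0.63 [318. 197.] 2777 [ 576.4 -303. ] -1.512 [226.1  98.7]
top loupe 0.76 [256. 189.] 190 [ 585.6 -138.9] -1.546 [49.2 30.4]
top dish 0.86 [258. 158.] 356 [ 675.  -138.8] 0.819 [57.5 55.8]
scene capillary_box 0.85 [186. 205.] 360 [594.1  28.2] 0.143 [86.9 55.2]
scene heater_insert 0.68 [184. 214.] 122 [601.1  48.2] -0.128 [53.8 30.8]
scene heater_insert 0.54 [214. 180.] 242 [ 644.3 -114. ] -0.793 [65.4 61.3]
scene window_clamp 0.57 [181. 218.] 172 [613.5  24.7] 1.432 [86.3 65.2]
scene boat 0.96 [174. 222.] 462 [616.5  21.1] 1.506 [193.4  62.9]
scene boat 0.74 [187. 206.] 352 [646.  -12.4] 0.124 [89.6 60.8]
scene boat 0.44 [217. 256.] 1338 [430.2  60.5] -0.155 [132.   95.2]
scene capillary_tray 0.63 [244. 227.] 93 [461.4 -71.5] -1.057 [61.1 19.2]
scene heater_block 0.7 [174. 281.] 1354 [424.7 214.7] 0.102 [128.3  82.7]
scene clamp_carrier 0.88 [219. 254.] 1353 [433.2  59.9] -0.169 [134.  101.9]
scene boat_track 0.8 [259. 178.] 801 [ 576.2 -287.4] -1.484 [203.1  95.7]
scene boat_track 0.72 [235. 197.] 125 [ 587.5 -138. ] -1.523 [57.5 33.8]
scene loupe 0.53 [232. 195.] 130 [ 575.7 -128.6] -1.523 [56.8 36.6]
scene dish 0.7 [185. 206.] 325 [643.9  -6.2] 0.091 [90.  54.6]
scene dish 0.58 [214. 182.] 254 [ 669.  -134.5] -0.793 [72.5 62.8]
1.25
```

View pics/topcrop.png

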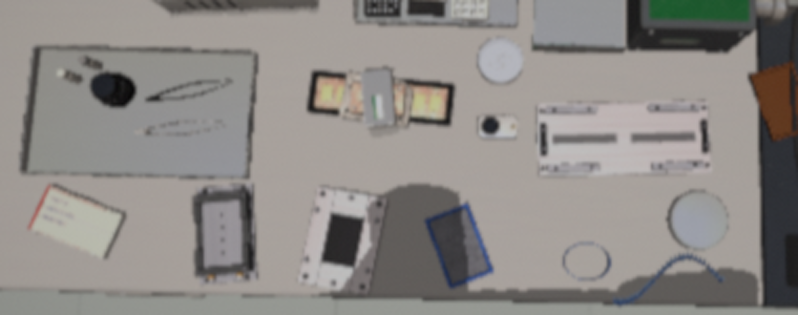

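View pics/pile.png

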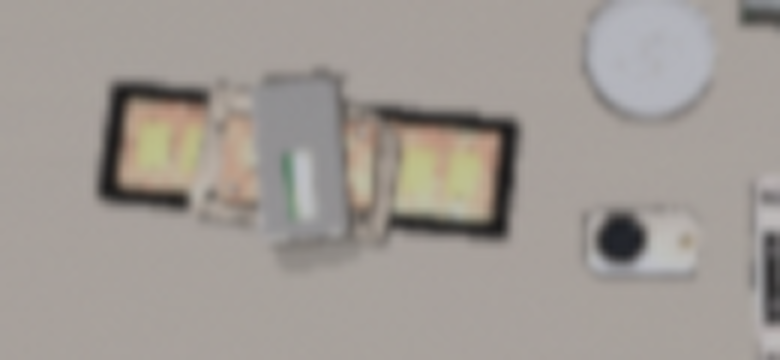

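```bash
cat >> h.py <<'E'
def plan(x,y,z,yaw=None,s=None):
    "delta to target in tool axes now (shift before turn), turn so that jaw dir (tool y) has angle yaw mod pi; j6 prediction"
    s=s or ctrl.sense();M=rot(s["ee_rot"]);d=np.array([x,y,z])-s["eef_pos"]
    dt=M.T@d
    cur=np.arctan2(M[1,1],M[0,1]);j=s["joints"];print("t",s["time_s"],"pos",np.round(s["eef_pos"],1),"yaw",round(cur,3),"tilt",np.round(M[:,0],3),"j6",round(j[5],2),"w",round(s["grip_width"],3),"F",np.round(s["force"],1))
    print("shift tool mm",np.round(dt,1),"dist",round(np.linalg.norm(dt)))
    r0=np.arctan2(s["eef_pos"][1],s["eef_pos"][0]);r1=np.arctan2(y,x)
    if yaw is not None:
        dy=(yaw-cur+np.pi/2)%np.pi-np.pi/2
        for k in(0,np.pi,-np.pi):
            # tool x points down: turn about tool x by +a changes yaw by -a
            print("  turn about x",round(-(dy+k),3),"j6 ->",round(j[5]-(dy+k)+(r1-r0),2),"or",round(j[5]+(dy+k)-(r1-r0),2))
E
python3 - <<'E'
from h import *
s=ctrl.sense();print(np.round(rot(s["ee_rot"]),3))
plan(430,-40,300,0.14+np.pi/2)
E
```

```text
[[-0.     0.367 -0.93 ]
 [-0.    -0.93  -0.367]
 [-1.     0.     0.   ]]
t 1.25 pos [ 192.7 -488.4  231.3] yaw -1.195 tilt [-0. -0. -1.] j6 -0.22 w 1.0 F [ 0.2  0.2 -0.1]
shift tool mm [ -68.7 -330.  -385.3] dist 512
  turn about x 0.236 j6 -> 1.11 or -1.56
  turn about x -2.906 j6 -> -2.03 or 1.58
  turn about x 3.377 j6 -> 4.26 or -4.7
```

Run:
```python
from h import *
plan(540,-40,330,-np.pi/2)
```

```text
t 1.25 pos [ 192.7 -488.4  231.3] yaw -1.195 tilt [-0. -0. -1.] j6 -0.22 w 1.0 F [ 0.2  0.2 -0.1]
shift tool mm [ -98.7 -289.6 -487.7] dist 576
  turn about x 0.376 j6 -> 1.27 or -1.72
  turn about x -2.766 j6 -> -1.87 or 1.42
  turn about x 3.517 j6 -> 4.42 or -4.86
```

arm_command:
  plan:
    - [-0.01,-0.027,-0.045,0,1]
    - [-0.01,-0.027,-0.045,0,1]
    - [-0.01,-0.027,-0.045,0,1]
    - [-0.01,-0.027,-0.045,0,1]
    - [-0.01,-0.027,-0.045,0,1]
    - [-0.01,-0.027,-0.045,0,1]
    - [-0.01,-0.027,-0.045,0,1]
    - [-0.01,-0.027,-0.045,0,1]
    - [-0.01,-0.027,-0.045,0,1]
    - [-0.01,-0.027,-0.045,0,1]
    - [0,-0.02,-0.038,0.18,1]
    - [0,0,0,0.18,1]

```text
time_s: 2.75
eef_pos: [541.3, -37.4, 330.7]
ee_rot: [-0.005, -0.707, -0.005, 0.707]
force: [-0.9, -1.1, -0.9]
grip_width: 1.0
```

Run:
```python
from h import *
plan(540,-40,330,-np.pi/2)
s=ctrl.sense();c=ctrl.capture("wrist");cam="wrist"
cv2.imwrite("pics/w1.png",c["color"][:,:,::-1])
things=dict(capillary_box=55,heater_insert=33,window_clamp=17,boat=9,capillary_tray=11,heater_block=25,clamp_carrier=10,boat_track=5,loupe=16,dish=14)
for t,z in things.items():
    for r in ctrl.regions_of(cam,t)[:2]:
        if r["mask"].sum()<5: continue
        print(cam,t,round(r["score"],2),np.round(r["uv"]),r["mask"].sum(),*rect(c,r["mask"],z,s))
```

```text
t 2.75 pos [541.3 -37.4 330.7] yaw -1.557 tilt [-0.  0. -1.] j6 1.27 w 1.0 F [-0.9 -1.1 -0.9]
shift tool mm [0.7 2.6 1.3] dist 3
  turn about x 0.013 j6 -> 1.28 or 1.26
  turn about x -3.128 j6 -> -1.86 or 4.41
  turn about x 3.155 j6 -> 4.42 or -1.88
wrist capillary_box 0.57 [220. 108.] 1467 [614.  15.] 0.128 [70.6 39.2]
wrist heater_insert 0.77 [210. 107.] 484 [616.8  18.4] 1.537 [67.8 37.7]
wrist window_clamp 0.89 [199. 108.] 715 [619.   22.3] 1.445 [90.4 59.8]
wrist boat 0.98 [251. 103.] 2599 [623.1  19.3] 1.502 [192.8  56.5]
wrist capillary_tray 0.85 [291. 223.] 1944 [433.1 -89.5] 0.392 [99.2 62.3]
wrist heater_block 0.9 [112. 213.] 3363 [447.4 203.5] 0.122 [119.7  83. ]
wrist clamp_carrier 0.94 [203. 216.] 3769 [437.4  58. ] -0.152 [126.   92.1]
wrist boat_track 0.97 [427. 137.] 8909 [ 576.8 -301.6] -1.515 [229.4  99.4]
wrist loupe 0.58 [323. 131.] 651 [ 588.3 -134.4] -1.558 [52.4 28.4]
wrist dish 0.91 [332.  69.] 1588 [ 675.1 -137. ] -0.998 [63.8 60.1]
```

View pics/w1.png

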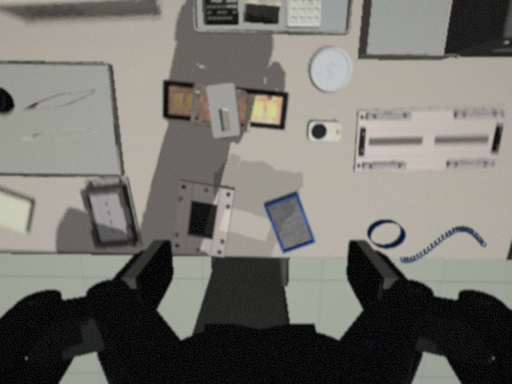

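Run:
```python
from h import *
plan(613,14,120,0.13+np.pi/2)
im=cv2.imread("pics/w1.png")
a=cv2.resize(im[70:150,150:300],(450,240),interpolation=cv2.INTER_CUBIC)
b=cv2.resize(im[180:260,230:350],(345,240),interpolation=cv2.INTER_CUBIC)
cv2.imwrite("pics/crop1.png",np.hstack([a,b]))
```

```text
t 3.3 pos [540.1 -39.7 331.4] yaw -1.555 tilt [ 0. -0. -1.] j6 1.26 w 1.0 F [-0.6 -0.5  0.2]
shift tool mm [211.4 -52.6 -73.7] dist 230
  turn about x -0.114 j6 -> 1.25 or 1.28
  turn about x -3.255 j6 -> -1.89 or 4.42
  turn about x 3.028 j6 -> 4.39 or -1.86
```

View pics/crop1.png

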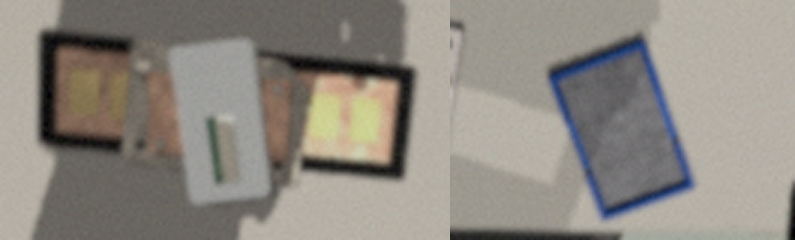

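Candidates: the capillary box is the grey lid with the green mark at wrist pixel (220,108). For the tray there are blue at (291,223) and brown at top pixel (390,179); I choose blue. The crop confirms both choices. Next I move above the box.

arm_command:
  plan:
    - [0.03,-0.011,-0.015,0,1]
    - [0.045,-0.011,-0.015,0,1]
    - [0.045,-0.011,-0.015,0,1]
    - [0.045,-0.01,-0.015,0,1]
    - [0.045,-0.01,-0.014,-0.114,1]
    - [0,0,0,0,1]

```text
time_s: 4.05
eef_pos: [612.0, 15.3, 118.1]
ee_rot: [-0.046, -0.703, -0.047, 0.708]
force: [-0.3, -0.4, 0.9]
grip_width: 1.002
```

```bash
cat >> h.py <<'E'
def look(items,name,cam="wrist",n=2):
    s=ctrl.sense();c=ctrl.capture(cam)
    cv2.imwrite("pics/%s.png"%name,c["color"][:,:,::-1])
    for t,z in items.items():
        for r in ctrl.regions_of(cam,t)[:n]:
            if r["mask"].sum()<5: continue
            print(cam,t,round(r["score"],2),np.round(r["uv"]),r["mask"].sum(),*rect(c,r["mask"],z,s))
    return s,c
E
python3 - <<'E'
from h import *
look(dict(capillary_box=55,heater_insert=33,window_clamp=17),"w2")
plan(613,14,36,0.13+np.pi/2)
E
```

```text
wrist capillary_box 0.85 [260. 201.] 4812 [615.3  16.6] 0.131 [71.8 39.4]
wrist heater_insert 0.79 [229. 193.] 1489 [618.   19.4] 1.543 [68.6 41.2]
wrist window_clamp 0.56 [216. 170.] 2028 [619.4  22.9] 1.442 [90.5 60.9]
t 4.25 pos [614.   14.1 123.7] yaw -1.443 tilt [ 0.004 -0.001 -1.   ] j6 1.28 w 1.001 F [0.3 0.6 0.6]
shift tool mm [87.7 -0.2  1.3] dist 88
  turn about x -0.002 j6 -> 1.27 or 1.28
  turn about x -3.143 j6 -> -1.87 or 4.42
  turn about x 3.14 j6 -> 4.41 or -1.86
```

View pics/w2.png

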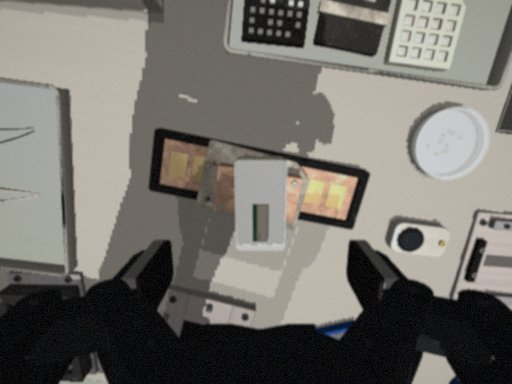

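arm_command:
  plan:
    - [0.04,0,-0.001,0,1]
    - [0.03,-0.001,0,0,1]
    - [0.017,0,0,0,1]
    - [0,0,0,0,1]
    - [0,0,0,0,0.3]
    - [0,0,0,0,0.3]
    - [0,0,0,0,0.3]
    - [0,0,0,0,0.3]
    - [0,0,0,0,0.3]
  squeeze: 40

```text
time_s: 5.38
eef_pos: [614.8, 15.7, 35.4]
ee_rot: [0.046, 0.706, 0.046, -0.705]
force: [-1.7, 0.4, 6.3]
grip_width: 0.447
```

Run:
```python
from h import *
look(dict(capillary_box=55),"w3")
plan(432,-90,120,0.393+np.pi/2)
```

```text
t 5.475 pos [614.8  15.7  35.4] yaw -1.441 tilt [ 0.002 -0.    -1.   ] j6 1.28 w 0.447 F [-0.8  1.2  5. ]
shift tool mm [-84.9  81.2 194.8] dist 227
  turn about x -0.263 j6 -> 0.78 or 1.77
  turn about x -3.405 j6 -> -2.36 or 4.91
  turn about x 2.878 j6 -> 3.92 or -1.37
```

View pics/w3.png

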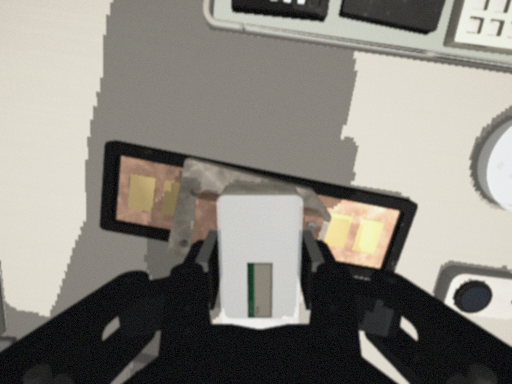

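arm_command:
  plan:
    - [-0.015,0,0,0,0.3]
    - [-0.035,0,0,0,0.3]
    - [-0.035,0,0,0,0.3]
    - [0,0.016,0.039,0,0.3]
    - [0,0.016,0.039,0,0.3]
    - [0,0.016,0.039,0,0.3]
    - [0,0.016,0.039,0,0.3]
    - [0,0.017,0.039,-0.13,0.3]
    - [0,0,0,-0.133,0.3]
    - [0,0,0,0,0.3]
    - [0,0,0,0,0.3]

```text
time_s: 6.85
eef_pos: [431.6, -89.7, 119.6]
ee_rot: [0.137, 0.694, 0.137, -0.694]
force: [-0.4, -0.6, -0.8]
grip_width: 0.449
```

Run:
```python
from h import *
s,c=look(dict(capillary_box=55,capillary_tray=11,clamp_carrier=10),"w4")
plan(432,-90,9,0.393+np.pi/2)
look(dict(capillary_tray=11),"t4","top")
```

```text
wrist capillary_box 0.71 [257. 248.] 11517 [ 392.5 -105.2] 0.384 [124.1  65.5]
wrist capillary_tray 0.62 [262. 161.] 3071 [458.2 -79.2] -1.181 [59.6 39.2]
wrist clamp_carrier 0.67 [100. 117.] 17219 [435.8  57.4] -0.157 [126.   95.3]
wrist clamp_carrier 0.53 [260. 162.] 3010 [457.6 -79.2] -1.18 [60.2 38.5]
t 7.05 pos [431.5 -89.6 119.3] yaw -1.178 tilt [-0.  0. -1.] j6 0.71 w 0.447 F [ 0.2 -0.1 -0.9]
shift tool mm [110.3   0.6  -0.3] dist 110
  turn about x -0.001 j6 -> 0.71 or 0.71
  turn about x -3.142 j6 -> -2.44 or 3.85
  turn about x 3.141 j6 -> 3.85 or -2.43
top capillary_tray 0.82 [393. 182.] 660 [ 630.  -510.7] 0.339 [92.1 62.3]
top capillary_tray 0.72 [317. 199.] 2734 [ 573.7 -301.8] -1.526 [224.5  96.4]
```

View pics/w4.png

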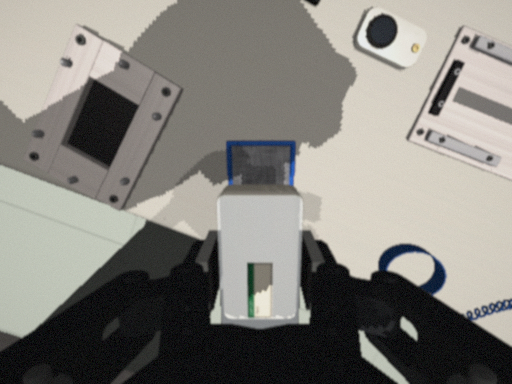

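Run:
```python
from h import *
im=cv2.imread("pics/w4.png")
cv2.imwrite("pics/w4c.png",cv2.resize(im[135:335,200:320],(480,800//1)[:2],interpolation=cv2.INTER_CUBIC)[:600])
s=ctrl.sense()
import numpy as np
c=ctrl.capture("wrist");M=rot(s["ee_rot"])
for off in (-3,0,3):
  for zz in (139,117):
    for e in(-1,1):
      p=s["eef_pos"]-M[:,2]*(e*35.5+off); p=p.copy(); p[2]=zz
      print(off,zz,e,np.round(w2px(c,p,s)[0],1))
```

```text
-3 139 -1 [260.7 334.3]
-3 139 1 [260.8 198.4]
-3 117 -1 [260.5 306.6]
-3 117 1 [260.6 186.5]
0 139 -1 [260.7 329.3]
0 139 1 [260.8 191.8]
0 117 -1 [260.5 302. ]
0 117 1 [260.6 180.8]
3 139 -1 [260.7 324.2]
3 139 1 [260.8 185.1]
3 117 -1 [260.5 297.5]
3 117 1 [260.6 175. ]
```

View pics/w4c.png

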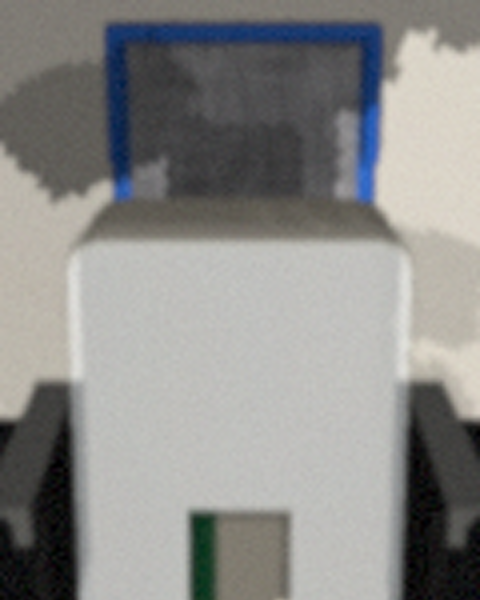

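arm_command:
  plan:
    - [0.04,0,-0.0025,0,0.3]
    - [0.035,0,0,0,0.3]
    - [0.025,0,0,0,0.3]
    - [0.011,0,0,0,0.3]
    - [0,0,0,0,0.3]
    - [0,0,0,0,0.3]

```text
time_s: 7.95
eef_pos: [434.2, -89.1, 9.1]
ee_rot: [0.138, 0.694, 0.138, -0.693]
force: [0.5, -0.4, -0.2]
grip_width: 0.446
```

Run:
```python
from h import *
s,c=look(dict(capillary_tray=11),"w5")
plan(432,-90,6.5,0.393+np.pi/2)
```

```text
wrist capillary_tray 0.56 [261. 182.] 4496 [434.5 -89. ] 0.391 [91.8 59.3]
t 8.05 pos [434.1 -89.    9.1] yaw -1.178 tilt [ 0.001 -0.001 -1.   ] j6 0.71 w 0.447 F [ 0.6 -0.3 -1. ]
shift tool mm [2.6 0.1 2.3] dist 3
  turn about x -0.0 j6 -> 0.71 or 0.71
  turn about x -3.142 j6 -> -2.43 or 3.85
  turn about x 3.141 j6 -> 3.85 or -2.43
```

View pics/w5.png

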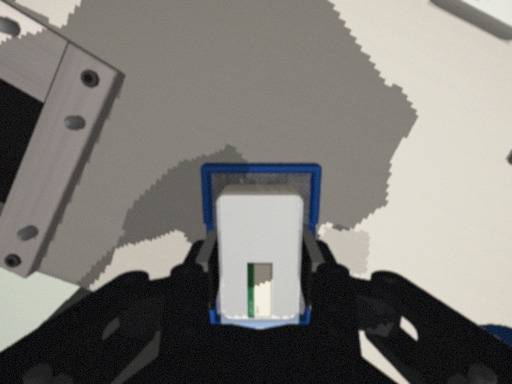

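arm_command:
  plan:
    - [0.0023,0,0,0,0.3]
    - [0,0,0,0,0.3]
    - [0,0,0,0,0.3]
    - [0,0,0,0,0.62]
    - [0,0,0,0,0.62]
    - [0,0,0,0,0.62]
    - [-0.01,0,0,0,0.62]
    - [-0.03,0,0,0,0.62]
    - [-0.04,0,0,0,1]
    - [-0.04,0,0,0,1]
    - [0,0,0,0,1]
    - [0,0,0,0,1]

```text
time_s: 9.55
eef_pos: [433.3, -88.7, 125.7]
ee_rot: [-0.138, -0.693, -0.138, 0.694]
force: [0.3, -0.4, -0.0]
grip_width: 0.998
```

Run:
```python
from h import *
s,c=look(dict(capillary_box=26,capillary_tray=11),"w6")
plan(616,18,100,-np.pi/2+0.0)
look(dict(heater_insert=33,window_clamp=17,boat=9,clamp_carrier=10,heater_block=25),"t6","top")
```

```text
wrist capillary_box 0.81 [258. 193.] 3673 [434.1 -88.7] 0.393 [73.2 39.6]
wrist capillary_tray 0.93 [282. 182.] 2820 [432.9 -89.8] 0.392 [93.3 60.1]
t 9.7 pos [433.1 -88.6 125.1] yaw -1.178 tilt [-0.002  0.001 -1.   ] j6 0.71 w 1.003 F [ 0.3  0.1 -0.4]
shift tool mm [  24.9  -28.4 -209.8] dist 213
  turn about x 0.393 j6 -> 1.33 or 0.09
  turn about x -2.749 j6 -> -1.81 or 3.23
  turn about x 3.534 j6 -> 4.48 or -3.06
top heater_insert 0.62 [200. 175.] 404 [613.3  15.3] -1.545 [70.6 43.8]
top window_clamp 0.75 [198. 171.] 339 [618.4  19.8] 1.429 [90.6 62.9]
top boat 0.66 [216. 177.] 666 [621.7  17.4] 1.508 [189.1  56. ]
top boat 0.35 [319. 199.] 2825 [ 576.1 -303.1] -1.518 [226.5  97. ]
top clamp_carrier 0.78 [176. 237.] 527 [435.7  58.6] -0.131 [122.   89.6]
top heater_block 0.7 [128. 242.] 1326 [439.6 202.8] 0.079 [122.   76.3]
```

View pics/w6.png

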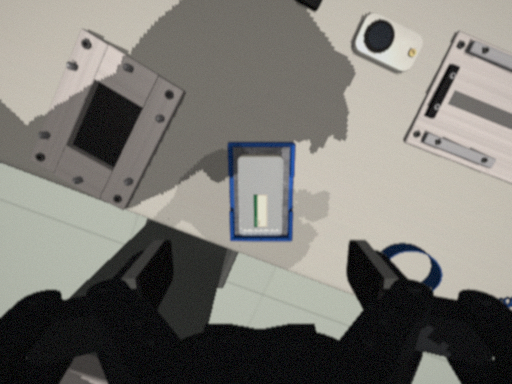

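arm_command:
  plan:
    - [0,-0.006,-0.042,0,1]
    - [0,-0.006,-0.042,0,1]
    - [0,-0.006,-0.042,0,1]
    - [0,-0.006,-0.042,0,1]
    - [0,-0.005,-0.042,-0.164,1]
    - [0,0,0,-0.164,1]
    - [0,0,0,-0.164,1]
    - [0,0,0,-0.164,1]
    - [0,0,0,-0.164,1]
    - [0,0,0,-0.164,1]
    - [0,0,0,-0.166,1]
    - [0,0,0,0,1]

```text
time_s: 11.5
eef_pos: [616.5, 18.4, 125.8]
ee_rot: [-0.492, -0.507, -0.493, 0.507]
force: [-0.1, 0.8, -0.0]
grip_width: 1.001
```

arm_command:
  plan:
    - [0,0,0,0,1]
    - [0,0,0,0,1]

```text
time_s: 11.75
eef_pos: [616.5, 18.4, 126.0]
ee_rot: [-0.492, -0.507, -0.493, 0.507]
force: [-0.2, -0.4, 0.2]
grip_width: 0.997
```

Run:
```python
from h import *
s,c=look(dict(heater_insert=33,window_clamp=17,boat=9),"w7")
plan(616,18,18,1.543-np.pi/2)
```

```text
wrist heater_insert 0.61 [257. 193.] 3551 [616.3  20.2] 1.541 [69.6 37.7]
wrist window_clamp 0.6 [268. 156.] 2908 [618.5  23.8] 1.433 [90.7 60.2]
wrist boat 0.35 [325. 319.] 1159 [ 679.4 -120.3] -0.427 [57.2 32.3]
t 11.95 pos [616.6  18.3 126. ] yaw -0.029 tilt [ 0.  0. -1.] j6 -0.13 w 1.001 F [ 0.2 -0.4  0.6]
shift tool mm [108.   -0.5   0.4] dist 108
  turn about x -0.001 j6 -> -0.13 or -0.13
  turn about x -3.142 j6 -> -3.27 or 3.01
  turn about x 3.141 j6 -> 3.01 or -3.27
```

View pics/w7.png

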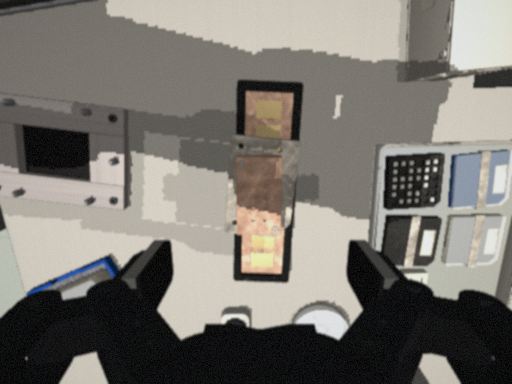

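arm_command:
  plan:
    - [0.04,0,-0.002,0,1]
    - [0.035,0,0,0,1]
    - [0.022,0,0,0,1]
    - [0.0105,0,0,0,1]
    - [0,0,0,0,1]
    - [0,0,0,0,0.2]
    - [0,0,0,0,0.2]
    - [0,0,0,0,0.2]
    - [0,0,0,0,0.2]
    - [0,0,0,0,0.2]
    - [0,0,0,0,0.2]
  squeeze: 100

```text
time_s: 13.32
eef_pos: [617.2, 20.3, 19.7]
ee_rot: [0.493, 0.507, 0.492, -0.507]
force: [-1.1, 0.9, 6.4]
grip_width: 0.42
```

Run:
```python
from h import *
s,c=look(dict(heater_insert=33),"w8")
plan(441,202,130,0.1-np.pi/2)
```

```text
wrist heater_insert 0.91 [258. 249.] 9965 [617.7  21.6] 1.541 [70.5 37.6]
t 13.425 pos [617.2  20.3  19.7] yaw -0.028 tilt [ 0.002 -0.    -1.   ] j6 -0.13 w 0.415 F [-1.6  0.2  6.3]
shift tool mm [-110.7 -181.  -176.7] dist 276
  turn about x 1.443 j6 -> 1.71 or -1.97
  turn about x -1.699 j6 -> -1.43 or 1.17
  turn about x 4.584 j6 -> 4.85 or -5.11
```

View pics/w8.png

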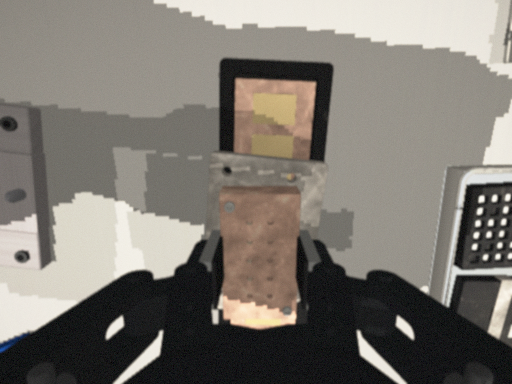

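arm_command:
  plan:
    - [-0.01,0,0,0,0.2]
    - [-0.03,0,0,0,0.2]
    - [-0.04,0,0,0,0.2]
    - [-0.03,0,0,0,0.2]
    - [0,-0.03,-0.0295,0,0.2]
    - [0,-0.03,-0.0295,0,0.2]
    - [0,-0.03,-0.0295,0,0.2]
    - [0,-0.03,-0.0295,0,0.2]
    - [0,-0.03,-0.0295,0,0.2]
    - [0,-0.031,-0.0295,0,0.2]

```text
time_s: 14.68
eef_pos: [439.5, 203.2, 128.8]
ee_rot: [0.493, 0.507, 0.493, -0.507]
force: [0.6, 0.4, -3.0]
grip_width: 0.413
```

arm_command:
  plan:
    - [0,0,0,0.16,0.2]
    - [0,0,0,0.16,0.2]
    - [0,0,0,0.16,0.2]
    - [0,0,0,0.16,0.2]
    - [0,0,0,0.16,0.2]
    - [0,0,0,0.16,0.2]
    - [0,0,0,0.16,0.2]
    - [0,0,0,0.16,0.2]
    - [0,0,0,0.163,0.2]
    - [0,0,0,0,0.2]
    - [0,0,0,0,0.2]
    - [0,0,0,0,0.2]

```text
time_s: 16.18
eef_pos: [440.6, 202.3, 128.6]
ee_rot: [-0.036, -0.706, -0.036, 0.706]
force: [-0.3, -0.2, -2.3]
grip_width: 0.414
```

Run:
```python
from h import *
s,c=look(dict(heater_insert=130,heater_block=25),"w9")
plan(441,202,130,0.1-np.pi/2)
```

```text
wrist heater_insert 0.87 [259. 249.] 10149 [435.4 202.6] 0.101 [78.1 42.1]
wrist heater_block 0.8 [250. 155.] 5239 [455.3 211.3] 0.111 [94.2 67.9]
t 16.325 pos [440.6 202.3 128.5] yaw -1.47 tilt [-0. -0. -1.] j6 1.66 w 0.414 F [-0.4  0.4 -3.4]
shift tool mm [-1.5  0.4 -0.4] dist 2
  turn about x 0.001 j6 -> 1.66 or 1.66
  turn about x -3.141 j6 -> -1.48 or 4.8
  turn about x 3.142 j6 -> 4.8 or -1.48
```

View pics/w9.png

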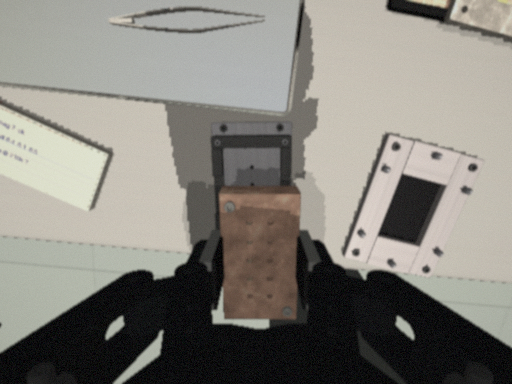

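Run:
```python
import cv2
im=cv2.imread("pics/w9.png")
k=im[115:205,200:310]; cv2.imwrite("pics/w9c.png",cv2.resize(k,(733,600),interpolation=cv2.INTER_CUBIC))
```

```text
(no output)
```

View pics/w9c.png

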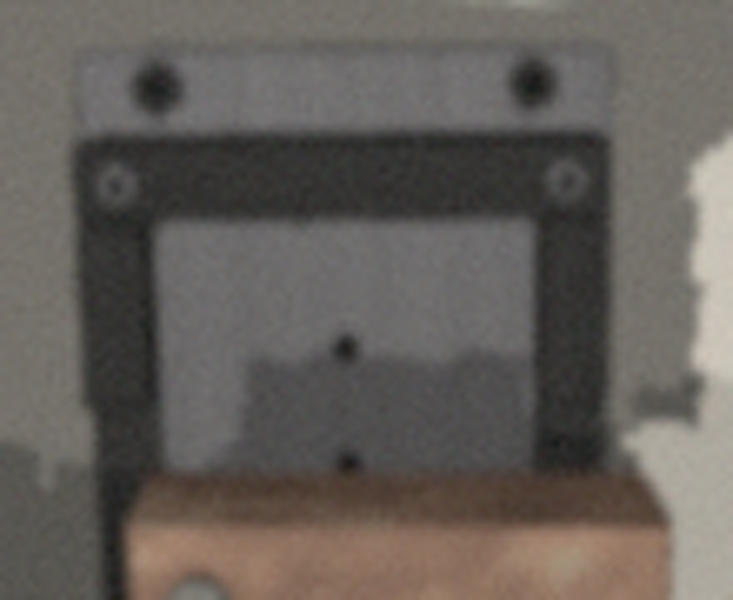

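Run:
```python
from h import *
s=ctrl.sense();c=ctrl.capture("wrist");M=rot(s["ee_rot"])
f=lambda u,v:(200+u/6.667,115+v/6.667)
def sh(n,u,v,z):
    p=px2w(c,[f(u,v)],z,s)[0]; print(n,np.round(p[:2],1),"tool yz",np.round((M.T@(p-s["eef_pos"]))[1:],1))
sh("pocket far edge mid",344,218,25)
sh("scrL",117,185,26);sh("scrR",567,180,26)
sh("fl hL",157,88,6);sh("fl hR",533,84,6)
sh("flange far L",76,48,5);sh("flange far R",612,48,5)
sh("hole1",346,348,18);sh("hole2",347,463,18)
sh("outL",82,300,25);sh("outR",608,300,25)
# insert: far top edge
zt=s["eef_pos"][2]-19.7+33
sh("ins far top",398,523,zt);sh("ins L",128,523,zt);sh("ins R",668,523,zt);sh("ins far bottom",398,475,zt-16)
look(dict(heater_block=25),"t9","top")
```

```text
pocket far edge mid [480.8 213.8] tool yz [ -7.4 -41.1]
scrL [482.1 242.3] tool yz [-35.6 -45.3]
scrR [488.3 186.6] tool yz [ 20.4 -45.9]
fl hL [493.3 240.4] tool yz [-32.6 -56.3]
fl hR [498.8 190.7] tool yz [ 17.4 -56.8]
flange far L [497.3 251.6] tool yz [-43.3 -61.4]
flange far R [504.5 180.8] tool yz [ 27.9 -61.4]
hole1 [463.1 212.1] tool yz [ -7.4 -23.4]
hole2 [447.7 210.5] tool yz [-7.4 -7.9]
outL [467.1 246. ] tool yz [-40.7 -30.8]
outR [473.8 179.5] tool yz [ 26.1 -30.8]
ins far top [473.2 206.3] tool yz [ -0.7 -32.8]
ins L [471.3 224.8] tool yz [-19.3 -32.8]
ins R [475.  187.8] tool yz [ 17.9 -32.8]
ins far bottom [472.7 206.3] tool yz [ -0.7 -32.3]
top heater_block 0.98 [129. 243.] 1007 [439.7 201.5] 0.079 [122.   73.6]
```

arm_command:
  plan:
    - [0.03,-0.0067,-0.001,0,0.2]
    - [0.035,0,0,0,0.2]
    - [0.023,0,0,0,0.2]
    - [0,0,0,0,0.2]
    - [0,0,0,0,0.2]

```text
time_s: 17.1
eef_pos: [441.6, 209.2, 41.5]
ee_rot: [0.035, 0.707, 0.035, -0.706]
force: [0.8, -0.1, -1.6]
grip_width: 0.414
```

Run:
```python
from h import *
s,c=look(dict(heater_block=25),"w10")
plan(441,209,21,0.1-np.pi/2)
im=cv2.imread("pics/w10.png")
k=im[90:340,170:350]; cv2.imwrite("pics/w10c.png",cv2.resize(k,(432,600),interpolation=cv2.INTER_CUBIC))
```

```text
wrist heater_block 0.77 [258. 165.] 8856 [446.5 210.4] 0.116 [112.7  68.5]
t 17.2 pos [441.6 209.2  41.6] yaw -1.471 tilt [ 0.002  0.    -1.   ] j6 1.67 w 0.415 F [-0.4 -0.5 -2.9]
shift tool mm [20.6  0.2  0.7] dist 21
  turn about x -0.0 j6 -> 1.67 or 1.67
  turn about x -3.142 j6 -> -1.47 or 4.81
  turn about x 3.141 j6 -> 4.81 or -1.47
```

View pics/w10c.png

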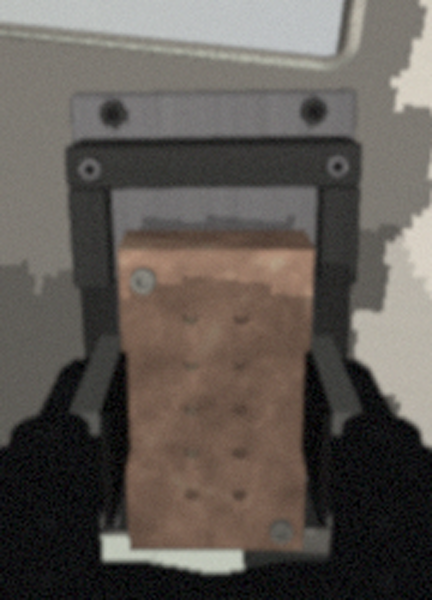

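Run:
```python
from h import *
s=ctrl.sense();c=ctrl.capture("wrist");M=rot(s["ee_rot"])
f=lambda u,v:(170+u/2.4,90+v/2.4)
def sh(n,u,v,z):
    p=px2w(c,[f(u,v)],z,s)[0]; print(n,np.round(p[:2],1),"tool yz",np.round((M.T@(p-s["eef_pos"]))[1:],1))
sh("pocket far mid",214,186,25);sh("pL",109,186,25);sh("pR",319,186,25)
sh("outL",67,180,25);sh("outR",360,180,25)
sh("scrL",89,169,26);sh("scrR",338,166,26)
sh("flange far mid",213,92,5)
z=s["eef_pos"][2]
sh("ins far top",216,248,z+13.3);sh("ins far bot",217,232,z-2.7);sh("ins near top",216,549,z+13.3)
```

```text
pocket far mid [481.  214.1] tool yz [ -1.  -39.6]
pL [478.6 238.2] tool yz [-25.1 -39.6]
pR [483.3 190.1] tool yz [ 23.2 -39.6]
outL [479.  247.8] tool yz [-34.7 -41. ]
outR [485.7 181. ] tool yz [ 32.5 -41. ]
scrL [482.2 242.8] tool yz [-29.3 -43.7]
scrR [488.5 186.6] tool yz [ 27.2 -44.3]
flange far mid [501.1 216.4] tool yz [ -1.2 -59.8]
ins far top [474.2 213.1] tool yz [ -0.5 -32.9]
ins far bot [473.5 212.7] tool yz [ -0.3 -32.1]
ins near top [407.1 206.3] tool yz [-0.5 34.6]
```

arm_command:
  plan:
    - [0.01,-0.0006,0.0007,0,0.2]
    - [0.0075,0,0,0,0.2]
    - [0.003,0,0,0,0.2]
    - [0,0,0,0,0.2]
    - [0,0,0,0,0.2]

```text
time_s: 17.88
eef_pos: [439.7, 209.6, 20.6]
ee_rot: [-0.036, -0.706, -0.035, 0.707]
force: [-6.8, -2.0, 12.9]
grip_width: 0.409
```

Run:
```python
from h import *
plan(441,209,20.7,0.1-np.pi/2)
```

```text
t 17.875 pos [439.7 209.6  20.6] yaw -1.471 tilt [-0.001 -0.    -1.   ] j6 1.67 w 0.409 F [-6.8 -2.  12.9]
shift tool mm [-0.1  0.7 -1.2] dist 1
  turn about x 0.0 j6 -> 1.67 or 1.68
  turn about x -3.142 j6 -> -1.47 or 4.82
  turn about x 3.142 j6 -> 4.81 or -1.46
```

arm_command:
  plan:
    - [0,0,0,0,0.6]
    - [0,0,0,0,0.6]
    - [0,0,0,0,0.6]
    - [-0.005,0,0,0,0.6]
    - [-0.03,0,0,0,0.6]
    - [-0.04,0,0,0,1]
    - [-0.04,0,0,0,1]
    - [0,0,0,0,1]
    - [0,0,0,0,1]
    - [0,0,0,0,1]
  squeeze: 60

```text
time_s: 19.12
eef_pos: [439.6, 209.5, 133.9]
ee_rot: [-0.035, -0.705, -0.035, 0.707]
force: [0.2, -0.5, -0.2]
grip_width: 1.002
```

Run:
```python
from h import *
s,c=look(dict(heater_insert=34,heater_block=25,clamp_carrier=10),"w11")
plan(619,23,130,1.437-np.pi/2)
look(dict(window_clamp=17,boat=9,clamp_carrier=10),"t11","top")
```

```text
wrist heater_insert 0.9 [260. 192.] 3409 [440.3 210.2] 0.081 [71.1 37.5]
wrist heater_block 0.69 [260. 154.] 6258 [444.7 210.4] 0.124 [116.4  68.6]
wrist clamp_carrier 0.66 [416. 197.] 11600 [436.1  61.2] -0.159 [123.5  97.4]
t 19.325 pos [440.  209.6 134.5] yaw -1.471 tilt [-0.001 -0.    -1.   ] j6 1.67 w 1.002 F [ 0.1  0.6 -0.2]
shift tool mm [   4.4  203.5 -159.5] dist 259
  turn about x -1.337 j6 -> -0.07 or 3.42
  turn about x -4.479 j6 -> -3.21 or 6.56
  turn about x 1.804 j6 -> 3.07 or 0.28
top window_clamp 0.67 [197. 179.] 655 [617.5  20.5] 1.452 [92.  60.8]
top boat 0.97 [215. 176.] 713 [622.4  16.9] 1.497 [185.5  57.5]
top boat 0.53 [318. 198.] 2844 [ 576.9 -302.3] -1.524 [229.5  98.2]
top clamp_carrier 0.67 [185. 243.] 1684 [434.8  55.6] -0.162 [128.6  97.4]
```

View pics/w11.png

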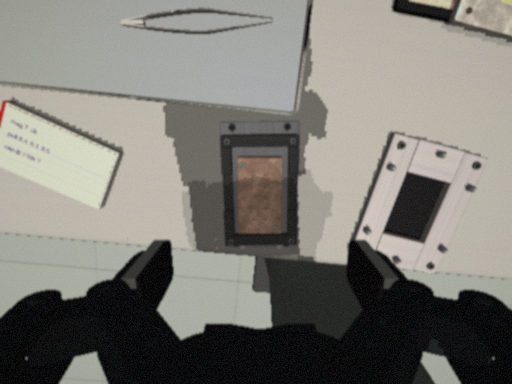

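arm_command:
  plan:
    - [0,0.034,-0.0265,0,1]
    - [0,0.034,-0.0265,0,1]
    - [0,0.034,-0.0265,0,1]
    - [0,0.034,-0.0265,0,1]
    - [0,0.034,-0.0265,0,1]
    - [0,0.0335,-0.027,-0.167,1]
    - [0,0,0,-0.167,1]
    - [0,0,0,-0.167,1]
    - [0,0,0,-0.167,1]
    - [0,0,0,-0.167,1]
    - [0,0,0,-0.167,1]
    - [0,0,0,-0.167,1]

```text
time_s: 21.02
eef_pos: [619.1, 23.1, 134.9]
ee_rot: [-0.421, -0.568, -0.421, 0.568]
force: [0.1, -0.6, -0.4]
grip_width: 0.999
```

arm_command:
  plan:
    - [0,0,0,-0.168,1]
    - [0.02,0,0,0,1]
    - [0,0,0,0,1]
    - [0,0,0,0,1]

```text
time_s: 21.52
eef_pos: [619.4, 23.0, 115.6]
ee_rot: [0.466, 0.533, 0.465, -0.532]
force: [-0.9, -0.2, 0.5]
grip_width: 0.997
```

Run:
```python
from h import *
s,c=look(dict(window_clamp=17,boat=9),"w12")
plan(619,23,10,1.437-np.pi/2)
```

```text
wrist window_clamp 0.62 [244. 194.] 6339 [618.6  23.2] 1.448 [90.6 61.1]
wrist boat 0.64 [259. 141.] 7564 [622.1  19.6] 1.5 [189.2  55.7]
t 21.675 pos [619.5  23.  115.7] yaw -0.134 tilt [ 0.001 -0.    -1.   ] j6 -0.02 w 0.999 F [-0.3  0.1 -0.7]
shift tool mm [ 1.057e+02 -6.000e-01  1.000e-01] dist 106
  turn about x -0.0 j6 -> -0.02 or -0.02
  turn about x -3.142 j6 -> -3.16 or 3.12
  turn about x 3.141 j6 -> 3.12 or -3.16
```

View pics/w12.png

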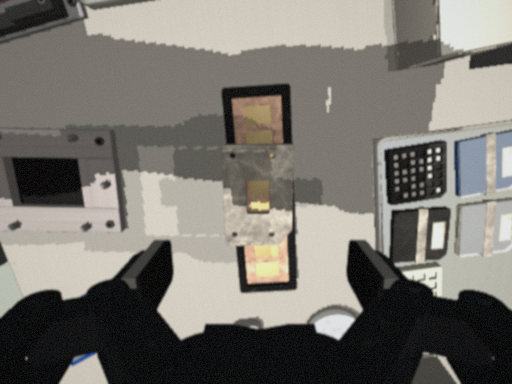

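arm_command:
  plan:
    - [0.04,0,0,0,0.76]
    - [0.03,0,0,0,0.76]
    - [0,0,0,0,0.76]
    - [0,0,0,0,0.76]

```text
time_s: 22.18
eef_pos: [620.0, 22.9, 46.7]
ee_rot: [0.466, 0.533, 0.465, -0.532]
force: [1.0, -0.0, 0.1]
grip_width: 0.757
```

Run:
```python
from h import *
s,c=look(dict(window_clamp=17,boat=9),"w13")
plan(619,23,10,1.437-np.pi/2)
a=cv2.imread("pics/w12.png")[220:320,100:260];b=cv2.imread("pics/w13.png")[200:300,100:260]
k=np.hstack([a,b]);cv2.imwrite("pics/w13c.png",cv2.resize(k,(800,250),interpolation=cv2.INTER_CUBIC))
```

```text
wrist window_clamp 0.81 [254. 206.] 11562 [618.1  23.8] 1.452 [91.7 60.8]
wrist boat 0.79 [261. 138.] 12136 [622.8  27.3] 1.499 [173.4  56.8]
t 22.325 pos [619.9  23.   46.5] yaw -0.134 tilt [ 0.002 -0.    -1.   ] j6 -0.02 w 0.761 F [-0.4  0.5 -0.1]
shift tool mm [36.5 -1.   0.1] dist 37
  turn about x -0.0 j6 -> -0.02 or -0.02
  turn about x -3.142 j6 -> -3.16 or 3.12
  turn about x 3.141 j6 -> 3.12 or -3.16
```

View pics/w13.png

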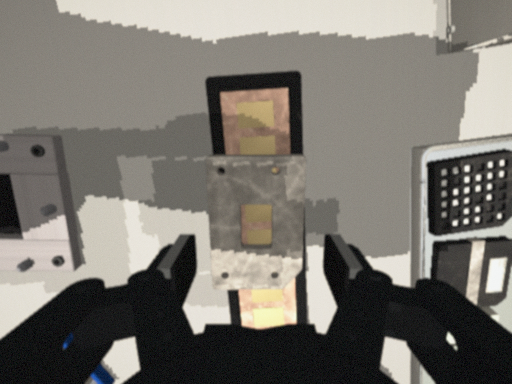

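View pics/w13c.png

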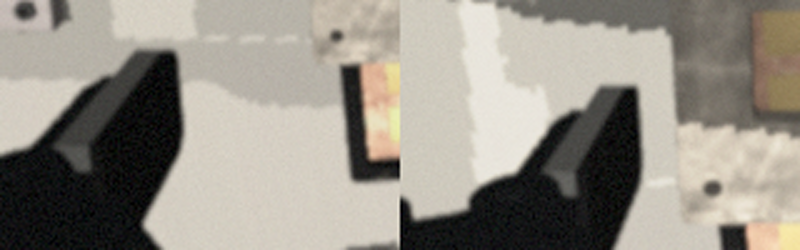

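```bash
python3 - <<'E'
from h import *
c=ctrl.capture("wrist");H=c["hand_eye"]
def pr(p):
    q=H[:3,:3].T@(np.array(p)-H[:3,3]); return np.round([c["cx"]-c["fx"]*q[0]/q[2],c["cy"]+c["fy"]*q[1]/q[2]],1)
for w in (42.5,32.3):
    for x in(-16,-13,-10,-7,-5,-3,0): print(w,x,pr([x,-w,-11]))
for w in (18.5,):
    for x in(-7,-5,-3,0,3): print(w,x,pr([x,-w,-11]))
E
python3 - <<'E'
import cv2,numpy as np
a=cv2.imread("pics/w8.png")[210:290,180:240]
cv2.imwrite("pics/w8c.png",cv2.resize(a,(450,600),interpolation=cv2.INTER_CUBIC))
E
```

```text
42.5 -16 [168.1 240.4]
42.5 -13 [170.  237.8]
42.5 -10 [171.8 235.3]
42.5 -7 [173.5 232.9]
42.5 -5 [174.7 231.3]
42.5 -3 [175.8 229.8]
42.5 0 [177.4 227.7]
32.3 -16 [189.8 240.4]
32.3 -13 [191.3 237.8]
32.3 -10 [192.6 235.3]
32.3 -7 [194.  232.9]
32.3 -5 [194.8 231.3]
32.3 -3 [195.7 229.8]
32.3 0 [196.9 227.7]
18.5 -7 [221.6 232.9]
18.5 -5 [222.1 231.3]
18.5 -3 [222.6 229.8]
18.5 0 [223.3 227.6]
18.5 3 [223.9 225.5]
```

View pics/w8c.png

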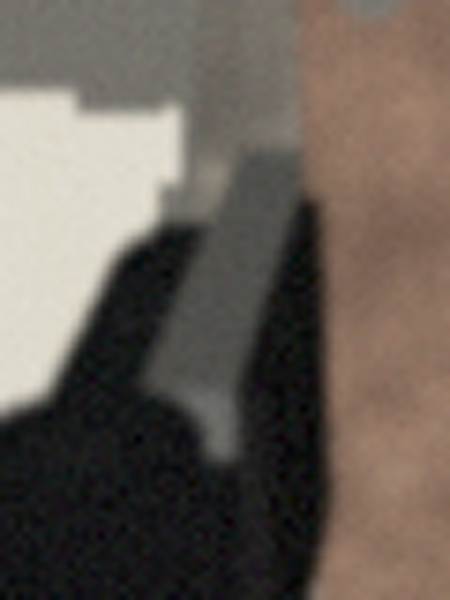

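arm_command:
  plan:
    - [0.02,-0.0014,0,0,0.76]
    - [0.014,0,0,0,0.76]
    - [0.0065,0,0,0,0.76]
    - [0,0,0,0,0.76]
    - [0,0,0,0,0.5]
    - [0,0,0,0,0.5]
    - [0,0,0,0,0.5]
    - [0,0,0,0,0.5]
  squeeze: 60

```text
time_s: 23.38
eef_pos: [618.3, 23.2, 5.4]
ee_rot: [0.466, 0.533, 0.465, -0.532]
force: [-0.7, 0.3, 6.4]
grip_width: 0.677
```

Run:
```python
from h import *
s,c=look(dict(window_clamp=17),"w14")
plan(436,59,130,-0.158+np.pi/2)
```

```text
wrist window_clamp 0.69 [258. 230.] 17442 [619.2  25.6] 1.447 [87.9 60.4]
t 23.475 pos [618.3  23.2   5.4] yaw -0.134 tilt [ 0.002 -0.    -1.   ] j6 -0.02 w 0.677 F [0.4 0.1 6.1]
shift tool mm [-124.9 -185.3  -11.2] dist 224
  turn about x -1.547 j6 -> -1.47 or 1.43
  turn about x -4.688 j6 -> -4.61 or 4.57
  turn about x 1.595 j6 -> 1.67 or -1.71
```

View pics/w14.png

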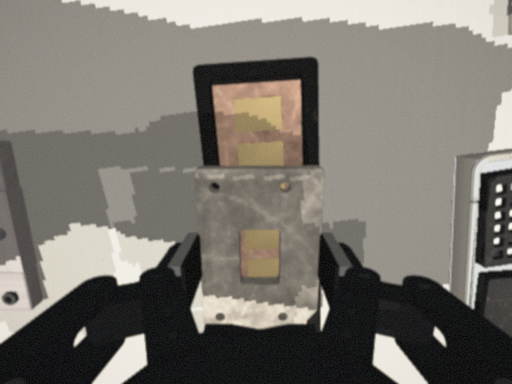

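arm_command:
  plan:
    - [-0.006,0,0,0,0.5]
    - [-0.024,0,0,0,0.5]
    - [-0.04,0,0,0,0.5]
    - [-0.04,0,0,0,0.5]
    - [-0.015,0,0,0,0.5]
    - [0,-0.037,-0.002,0,0.5]
    - [0,-0.037,-0.002,0,0.5]
    - [0,-0.037,-0.002,0,0.5]
    - [0,-0.037,-0.002,0,0.5]
    - [0,-0.037,-0.003,0,0.5]

```text
time_s: 24.72
eef_pos: [434.1, 59.1, 128.5]
ee_rot: [-0.465, -0.532, -0.466, 0.533]
force: [0.2, 0.3, -1.4]
grip_width: 0.679
```

arm_command:
  plan:
    - [0,0,0,0.16,0.5]
    - [0,0,0,0.16,0.5]
    - [0,0,0,0.16,0.5]
    - [0,0,0,0.16,0.5]
    - [0,0,0,0.16,0.5]
    - [0,0,0,0.16,0.5]
    - [0,0,0,0.16,0.5]
    - [0,0,0,0.16,0.5]
    - [0,0,0,0.16,0.5]
    - [0,0,0,0.155,0.5]
    - [0,0,0,0,0.5]
    - [0,0,0,0,0.5]

```text
time_s: 26.22
eef_pos: [435.6, 58.9, 129.1]
ee_rot: [0.055, -0.705, 0.055, 0.705]
force: [-0.6, 0.2, -1.7]
grip_width: 0.682
```

Run:
```python
from h import *
s,c=look(dict(window_clamp=140,clamp_carrier=10),"w15")
plan(436,59,130,-0.158+np.pi/2)
look(dict(boat=9,clamp_carrier=10),"t15","top")
im=cv2.imread("pics/w15.png")
k=im[70:340,150:370]; cv2.imwrite("pics/w15c.png",cv2.resize(k,(489,600),interpolation=cv2.INTER_CUBIC))
```

```text
wrist window_clamp 0.79 [258. 229.] 17314 [437.6  59.7] -0.152 [87.4 60.2]
wrist clamp_carrier 0.81 [262. 144.] 5456 [436.   59.2] -0.156 [123.8  92. ]
t 26.375 pos [435.9  58.9 129.4] yaw -1.728 tilt [-0.  0. -1.] j6 1.59 w 0.678 F [ 0.3  0.7 -2.1]
shift tool mm [-0.6 -0.2 -0.1] dist 1
  turn about x 0.001 j6 -> 1.6 or 1.59
  turn about x -3.14 j6 -> -1.55 or 4.73
  turn about x 3.143 j6 -> 4.74 or -1.55
top boat 0.71 [201. 177.] 1427 [620.6  16.4] 1.492 [192.3  59.4]
top clamp_carrier 0.65 [191. 240.] 786 [434.8  54.5] -0.121 [127.8  90.7]
```

View pics/w15c.png

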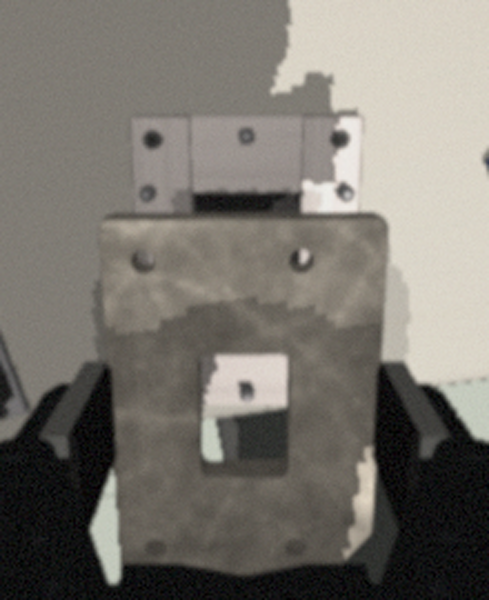

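Run:
```python
from h import *
s=ctrl.sense();c=ctrl.capture("wrist");M=rot(s["ee_rot"])
f=lambda u,v:(150+u/2.223,70+v/2.223)
def sh(n,u,v,z):
    p=px2w(c,[f(u,v)],z,s)[0]; print(n,np.round(p[:2],1),"tool yz",np.round((M.T@(p-s["eef_pos"]))[1:],1))
sh("far L",132,115,10);sh("far R",362,115,10);sh("pin far",247,136,15);sh("pin near",246,390,15);sh("pinL",148,193,15);sh("pinR",345,191,15)
z=s["eef_pos"][2]+11.6
sh("cl far mid",244,219,z);sh("cl far L",99,222,z);sh("cl far R",388,222,z);sh("hole L",144,260,z);sh("hole R",302,259,z);sh("hnL",156,548,z);sh("hnR",294,548,z)
```

```text
far L [503.8  93.2] tool yz [-44.6 -61.7]
far R [489.6   4.1] tool yz [ 45.6 -61.6]
pin far [489.   49.9] tool yz [  0.5 -53.9]
pin near [383.2  67. ] tool yz [ 0.2 53.4]
pinL [473.4  92.2] tool yz [-38.8 -31.8]
pinR [461.8  14.8] tool yz [ 39.4 -32.5]
cl far mid [479.4  52.7] tool yz [ -0.8 -43.9]
cl far L [483.4  82.1] tool yz [-30.4 -43.3]
cl far R [474.1  23.8] tool yz [ 28.7 -43.2]
hole L [474.1  74.6] tool yz [-21.6 -35.3]
hole R [469.2  42.2] tool yz [ 11.3 -35.5]
hnL [404.9  85.6] tool yz [-21.6  34.8]
hnR [399.8  53.4] tool yz [11.  34.8]
```

arm_command:
  plan:
    - [0.035,0.0012,-0.0006,0,0.5]
    - [0.04,0,0,0,0.5]
    - [0.028,0,0,0,0.5]
    - [0,0,0,0,0.5]
    - [0,0,0,0,0.5]

```text
time_s: 27.2
eef_pos: [437.0, 57.5, 27.5]
ee_rot: [-0.056, 0.705, -0.056, -0.704]
force: [-0.2, -0.4, -1.6]
grip_width: 0.681
```

Run:
```python
from h import *
s,c=look(dict(clamp_carrier=10),"w16")
plan(436,59,6.5,-0.158+np.pi/2)
im=cv2.imread("pics/w16.png")
k=im[90:360,130:390]; cv2.imwrite("pics/w16c.png",cv2.resize(k,(578,600),interpolation=cv2.INTER_CUBIC))
```

```text
wrist clamp_carrier 0.71 [261. 160.] 10750 [436.4  58.4] -0.152 [122.8  91.7]
t 27.3 pos [437.1  57.5  27.7] yaw -1.729 tilt [ 0.002 -0.    -1.   ] j6 1.59 w 0.676 F [ 0.8 -0.  -1.9]
shift tool mm [21.2 -1.3  1.4] dist 21
  turn about x -0.0 j6 -> 1.6 or 1.59
  turn about x -3.142 j6 -> -1.55 or 4.73
  turn about x 3.142 j6 -> 4.74 or -1.55
```

View pics/w16c.png

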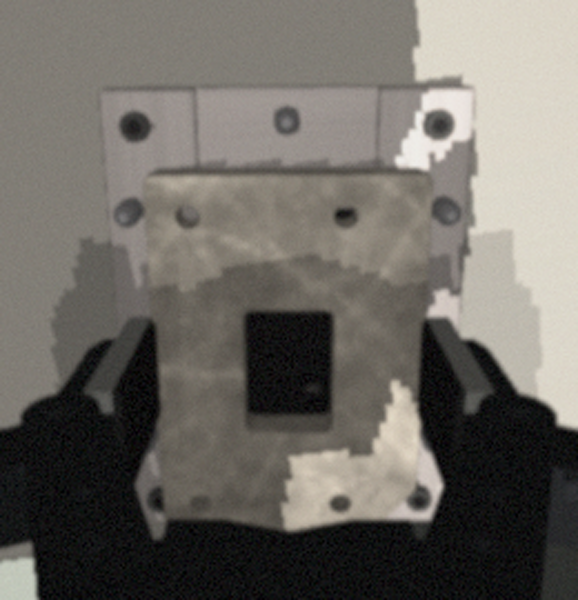

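Run:
```python
from h import *
s=ctrl.sense();c=ctrl.capture("wrist");M=rot(s["ee_rot"])
f=lambda u,v:(130+u/2.223,90+v/2.223)
def sh(n,u,v,z):
    p=px2w(c,[f(u,v)],z,s)[0]; print(n,np.round(p[:2],1),"tool yz",np.round((M.T@(p-s["eef_pos"]))[1:],1))
sh("far L",101,90,10);sh("far R",472,88,10);sh("pin far",287,120,15);sh("pinL",128,212,15);sh("pinR",447,210,15)
z=s["eef_pos"][2]+11.6
sh("cl far L",146,178,z);sh("cl far R",432,178,z);sh("cl near L",160,520,z);sh("cl near R",418,520,z)
```

```text
far L [502.9  93.7] tool yz [-46.1 -59.3]
far R [489.3   5.1] tool yz [ 43.6 -59.7]
pin far [489.2  50.3] tool yz [ -1.1 -52.6]
pinL [473.3  92.5] tool yz [-40.3 -30.2]
pinR [461.4  14.9] tool yz [ 38.2 -30.7]
cl far L [484.4  80.3] tool yz [-30.  -43.1]
cl far R [475.1  22.5] tool yz [ 28.6 -43.1]
cl near L [403.2  94.7] tool yz [-31.4  39.3]
cl near R [393.5  34. ] tool yz [30.  39.3]
```

arm_command:
  plan:
    - [0.011,-0.0003,0,0,0.5]
    - [0.0075,0,0,0,0.5]
    - [0.002,0,0,0,0.5]
    - [0,0,0,0,0.5]
    - [0,0,0,0,0.5]

```text
time_s: 27.98
eef_pos: [436.0, 57.9, 6.3]
ee_rot: [0.056, -0.704, 0.056, 0.705]
force: [-5.0, 0.3, 12.2]
grip_width: 0.678
```

Run:
```python
from h import *
plan(437,58,6.4,-0.158+np.pi/2)
```

```text
t 27.975 pos [436.   57.9   6.3] yaw -1.729 tilt [-0.001  0.    -1.   ] j6 1.59 w 0.678 F [-5.   0.3 12.2]
shift tool mm [-0.1 -0.2 -1. ] dist 1
  turn about x -0.0 j6 -> 1.59 or 1.59
  turn about x -3.142 j6 -> -1.55 or 4.74
  turn about x 3.142 j6 -> 4.73 or -1.55
```

arm_command:
  plan:
    - [0,0,0,0,0.85]
    - [0,0,0,0,0.85]
    - [0,0,0,0,0.85]
    - [-0.006,0,0,0,0.85]
    - [-0.03,0,0,0,1]
    - [-0.04,0,0,0,1]
    - [-0.05,0,0,0,1]
    - [0,0,0,0,1]
    - [0,0,0,0,1]
    - [0,0,0,0,1]

```text
time_s: 29.22
eef_pos: [435.7, 57.9, 130.9]
ee_rot: [0.056, -0.704, 0.056, 0.706]
force: [0.1, 0.8, 0.1]
grip_width: 1.001
```

Run:
```python
from h import *
s,c=look(dict(window_clamp=18,clamp_carrier=10),"w17")
plan(622,19,120,1.5-np.pi/2)
```

```text
wrist window_clamp 0.7 [258. 177.] 5587 [436.9  58.9] -0.154 [90.6 60.9]
wrist clamp_carrier 0.9 [260. 181.] 6902 [436.   58.7] -0.153 [123.7  91.4]
t 29.375 pos [436.   57.9 131.3] yaw -1.729 tilt [-0.002  0.    -1.   ] j6 1.59 w 1.0 F [-0.3  0.1  0.4]
shift tool mm [  11.     9.1 -189.8] dist 190
  turn about x 1.483 j6 -> 2.98 or 0.21
  turn about x -1.658 j6 -> -0.17 or 3.35
  turn about x 4.625 j6 -> 6.12 or -2.93
```

View pics/w17.png

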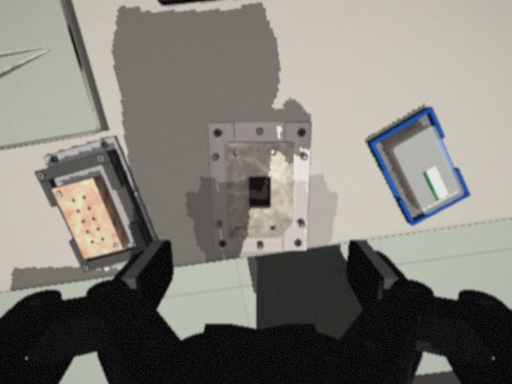

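arm_command:
  plan:
    - [0,0.002,-0.038,0,1]
    - [0,0.002,-0.038,0,1]
    - [0,0.002,-0.038,0,1]
    - [0,0.002,-0.038,0,1]
    - [0,0.001,-0.038,-0.166,1]
    - [0,0,0,-0.166,1]
    - [0,0,0,-0.166,1]
    - [0,0,0,-0.166,1]
    - [0,0,0,-0.166,1]
    - [0,0,0,-0.166,1]
    - [0,0,0,-0.166,1]
    - [0,0,0,-0.166,1]

```text
time_s: 30.88
eef_pos: [622.4, 19.1, 131.3]
ee_rot: [-0.392, -0.588, -0.392, 0.589]
force: [-0.6, 0.1, 0.0]
grip_width: 1.001
```

arm_command:
  plan:
    - [0,0,0,-0.166,1]
    - [0.012,0,0,-0.164,1]
    - [0,0,0,0,1]
    - [0,0,0,0,1]
    - [0,0,0,0,1]

```text
time_s: 31.5
eef_pos: [622.7, 19.0, 120.3]
ee_rot: [0.482, 0.518, 0.481, -0.518]
force: [0.1, 1.0, 0.1]
grip_width: 1.003
```

Run:
```python
from h import *
s,c=look(dict(boat=9),"w18")
plan(622,19,0,1.5-np.pi/2)
```

```text
wrist boat 0.96 [255. 178.] 12994 [621.7  19.1] 1.497 [190.3  58.5]
t 31.6 pos [622.7  19.  120.3] yaw -0.072 tilt [ 0. -0. -1.] j6 -0.09 w 0.998 F [-1.1  0.3  0.3]
shift tool mm [ 1.203e+02 -7.000e-01  1.000e-01] dist 120
  turn about x -0.001 j6 -> -0.09 or -0.08
  turn about x -3.143 j6 -> -3.23 or 3.06
  turn about x 3.14 j6 -> 3.06 or -3.23
```

View pics/w18.png

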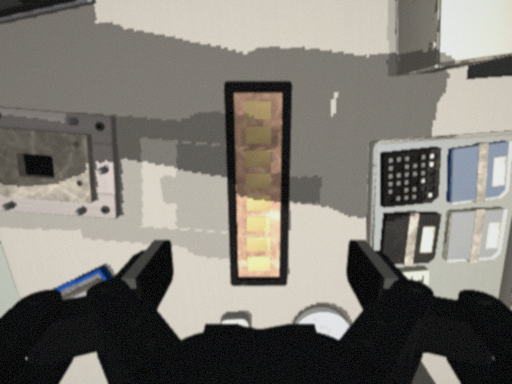

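arm_command:
  plan:
    - [0.045,-0.0007,0,0,0.8]
    - [0.04,0,0,0,0.8]
    - [0.025,0,0,0,0.8]
    - [0.01,0,0,0,0.8]
    - [0,0,0,0,0.8]
    - [0,0,0,0,0.45]
    - [0,0,0,0,0.45]
    - [0,0,0,0,0.45]
    - [0,0,0,0,0.45]
    - [0,0,0,0,0.45]
  squeeze: 60

```text
time_s: 32.85
eef_pos: [622.9, 19.0, 2.0]
ee_rot: [0.483, 0.518, 0.481, -0.517]
force: [-1.0, 0.3, 5.8]
grip_width: 0.627
```

Run:
```python
from h import *
s,c=look(dict(boat=9),"w19")
plan(576.5,-302,130,1.62-np.pi/2)
```

```text
wrist boat 0.89 [259. 179.] 31795 [625.2  43.9] 1.502 [139.5  56. ]
t 32.95 pos [622.9  19.    2. ] yaw -0.071 tilt [ 0.003 -0.    -1.   ] j6 -0.09 w 0.624 F [-1.1 -0.3  5.3]
shift tool mm [-128.   -23.1  323.5] dist 349
  turn about x -0.12 j6 -> -0.72 or 0.55
  turn about x -3.262 j6 -> -3.86 or 3.69
  turn about x 3.021 j6 -> 2.42 or -2.59
```

View pics/w19.png

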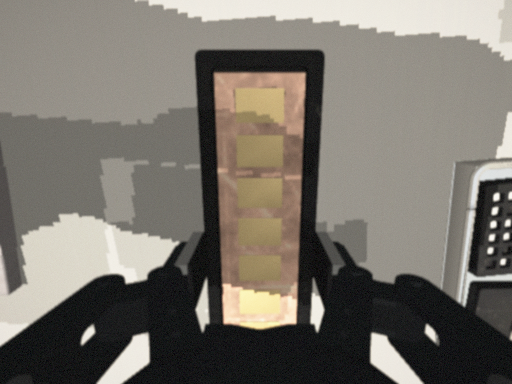

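arm_command:
  plan:
    - [0,0,0,0,0.75]
    - [0,0,0,0,0.75]
    - [0,0,0,0,0.75]
    - [0.002,0,0,0,0.75]
    - [0,0,0,0,0.75]
    - [0,0,0,0,0.75]

```text
time_s: 33.7
eef_pos: [621.9, 19.1, -2.1]
ee_rot: [-0.482, -0.517, -0.482, 0.517]
force: [0.7, 0.5, 0.7]
grip_width: 0.75
```

Run:
```python
from h import *
s=ctrl.sense();print(s["eef_pos"],s["force"],s["grip_width"])
```

```text
[621.86056653  19.10978372  -2.06160302] [0.68458184 0.45172836 0.65648193] 0.7497349342619308
```

arm_command:
  plan:
    - [0,0,0,0,0.45]
    - [0,0,0,0,0.45]
    - [0,0,0,0,0.45]
    - [0,0,0,0,0.45]

```text
time_s: 34.2
eef_pos: [622.3, 19.0, -1.4]
ee_rot: [0.482, 0.518, 0.482, -0.517]
force: [0.0, -0.1, 6.1]
grip_width: 0.631
```

Run:
```python
from h import *
plan(576.5,-302,130,1.62-np.pi/2)
```

```text
t 34.2 pos [622.3  19.   -1.4] yaw -0.071 tilt [ 0.001 -0.    -1.   ] j6 -0.09 w 0.631 F [ 0.  -0.1  6.1]
shift tool mm [-131.4  -22.7  323.5] dist 350
  turn about x -0.12 j6 -> -0.72 or 0.55
  turn about x -3.262 j6 -> -3.86 or 3.69
  turn about x 3.021 j6 -> 2.42 or -2.59
```

arm_command:
  plan:
    - [-0.008,0,0,0,0.45]
    - [-0.028,0,0,0,0.45]
    - [-0.04,0,0,0,0.45]
    - [-0.04,0,0,0,0.45]
    - [-0.015,0,0,0,0.45]
    - [0,0,0,0,0.45]

```text
time_s: 34.95
eef_pos: [621.9, 19.1, 128.9]
ee_rot: [0.482, 0.518, 0.482, -0.517]
force: [-0.3, 0.5, -1.8]
grip_width: 0.63
```

Run:
```python
from h import *
s,c=look({},"w20")
plan(576.5,-302,130,1.62-np.pi/2)
```

```text
t 35.0 pos [621.3  19.2 127.7] yaw -0.071 tilt [-0.002  0.    -1.   ] j6 -0.09 w 0.63 F [ 0.5  0.7 -1.3]
shift tool mm [ -2.3 -21.9 323.5] dist 324
  turn about x -0.12 j6 -> -0.72 or 0.55
  turn about x -3.262 j6 -> -3.86 or 3.69
  turn about x 3.021 j6 -> 2.42 or -2.59
```

View pics/w20.png

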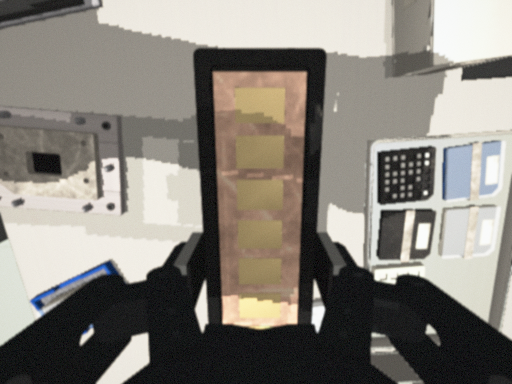

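arm_command:
  plan:
    - [0,-0.0028,0.0405,0,0.45]
    - [0,-0.0028,0.0405,0,0.45]
    - [0,-0.0028,0.0405,0,0.45]
    - [0,-0.0028,0.0405,0,0.45]
    - [0,-0.0028,0.0405,0,0.45]
    - [0,-0.0028,0.0405,0,0.45]
    - [0,-0.0028,0.0405,0,0.45]
    - [0,-0.0026,0.04,-0.06,0.45]
    - [0,0,0,-0.06,0.45]
    - [0,0,0,0,0.45]
    - [0,0,0,0,0.45]
    - [0,0,0,0,0.45]

```text
time_s: 36.5
eef_pos: [576.8, -301.5, 128.7]
ee_rot: [0.512, 0.488, 0.512, -0.488]
force: [1.1, 0.1, -2.1]
grip_width: 0.633
```

Run:
```python
from h import *
s,c=look(dict(boat_track=5),"w21")
plan(576.5,-302,130,1.62-np.pi/2)
look(dict(boat_track=5),"t21","top")
```

```text
t 36.6 pos [ 576.8 -301.7  128.9] yaw 0.049 tilt [-0.  0. -1.] j6 -0.71 w 0.629 F [-0.7  0.2 -1.2]
shift tool mm [-1.1 -0.4  0.3] dist 1
  turn about x -0.0 j6 -> -0.71 or -0.71
  turn about x -3.142 j6 -> -3.85 or 2.43
  turn about x 3.142 j6 -> 2.43 or -3.85
top boat_track 0.82 [280. 190.] 189 [ 581.6 -294.9] -1.545 [207.4  78.1]
top boat_track 0.35 [260. 189.] 228 [ 587.3 -140.2] -1.546 [52.6 36.3]
```

View pics/w21.png

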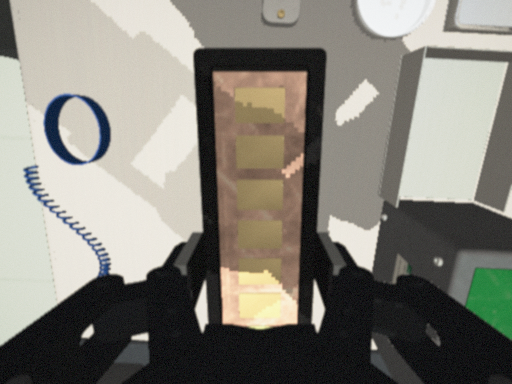

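View pics/t21.png

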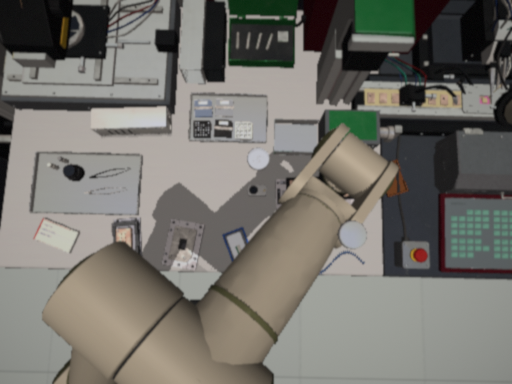

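arm_command:
  plan:
    - [0.035,0,0,0,0.45]
    - [0.04,0,0,0,0.45]
    - [0.023,0,0,0,0.45]
    - [0,0,0,0,0.45]
    - [0,0,0,0,0.45]

```text
time_s: 37.33
eef_pos: [577.4, -302.4, 32.4]
ee_rot: [0.513, 0.488, 0.511, -0.488]
force: [0.6, 0.4, -0.2]
grip_width: 0.632
```

Run:
```python
from h import *
s,c=look(dict(boat_track=5),"w22")
plan(576.5,-302,3.6,1.62-np.pi/2)
im=cv2.imread("pics/w22.png")
k=im[0:280,140:400]; cv2.imwrite("pics/w22c.png",cv2.resize(k,(557,600),interpolation=cv2.INTER_CUBIC))
```

```text
wrist boat_track 0.56 [194.  94.] 12576 [ 575.6 -282.7] -1.526 [188.3  95.6]
t 37.425 pos [ 577.4 -302.4   32.6] yaw 0.049 tilt [ 0.002 -0.002 -1.   ] j6 -0.71 w 0.631 F [-0.1 -0.8 -0.7]
shift tool mm [29.  -0.9 -0.5] dist 29
  turn about x -0.0 j6 -> -0.71 or -0.71
  turn about x -3.142 j6 -> -3.85 or 2.43
  turn about x 3.141 j6 -> 2.43 or -3.85
```

View pics/w22c.png

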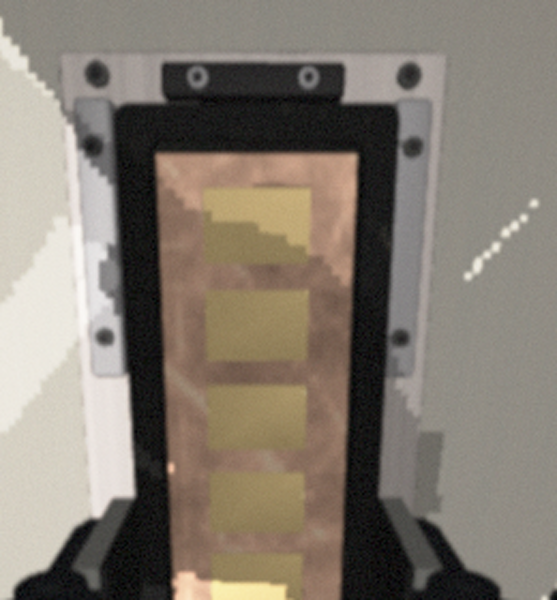

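Run:
```python
from h import *
s=ctrl.sense();c=ctrl.capture("wrist");M=rot(s["ee_rot"])
f=lambda u,v:(140+u/2.1429,v/2.1429)
def sh(n,u,v,z):
    p=px2w(c,[f(u,v)],z,s)[0]; print(n,np.round(p[:2],1),"tool yz",np.round((M.T@(p-s["eef_pos"]))[1:],1))
sh("far L",62,55,5);sh("far R",446,53,5);sh("rL1",92,146,12);sh("rR1",413,147,12);sh("rL2",105,337,12);sh("rR2",400,338,12)
sh("plate L low",90,490,5);sh("plate L hi",70,130,5);sh("stop near edge",253,100,11);sh("stop L",163,62,11);sh("stop R",345,62,11)
z=s["eef_pos"][2]+10.4
sh("boat far L",115,106,z);sh("boat far R",398,106,z);sh("boat L mid",138,500,z);sh("boat R mid",379,500,z)
```

```text
far L [ 525.5 -192.3] tool yz [ -46.5 -112.6]
far R [ 618.7 -187.3] tool yz [  46.8 -113. ]
rL1 [ 534.1 -213.4] tool yz [-39.  -91.1]
rR1 [ 611.5 -209.9] tool yz [ 38.6 -90.8]
rL2 [ 536.5 -259.5] tool yz [-38.8 -44.9]
rR2 [ 613.5 -256.1] tool yz [ 38.2 -44.6]
plate L low [ 529.8 -305.6] tool yz [-47.8   0.7]
plate L hi [ 526.9 -209.1] tool yz [-45.9 -95.8]
stop near edge [ 572.4 -201.2] tool yz [-1.000e-01 -1.014e+02]
stop L [ 550.9 -194.1] tool yz [ -21.2 -109.5]
stop R [ 593.6 -192. ] tool yz [  21.6 -109.5]
boat far L [ 546.3 -210.1] tool yz [-26.5 -93.8]
boat far R [ 600.7 -207.4] tool yz [ 28.  -93.8]
boat L mid [ 550.6 -291.6] tool yz [-26.2 -12.1]
boat R mid [ 605.3 -289. ] tool yz [ 28.6 -12. ]
```

arm_command:
  plan:
    - [0.015,-0.001,0,0,0.45]
    - [0.01,0,0,0,0.45]
    - [0.0035,0,0,0,0.45]
    - [0,0,0,0,0.45]
    - [0,0,0,0,0.45]
    - [0,0,0,0,0.45]

```text
time_s: 38.22
eef_pos: [575.4, -301.8, 3.6]
ee_rot: [0.512, 0.487, 0.513, -0.488]
force: [-7.9, 4.9, 14.4]
grip_width: 0.632
```

Run:
```python
from h import *
plan(576.5,-302,3.6,1.62-np.pi/2)
s,c=look(dict(boat_track=5),"w23")
```

```text
t 38.225 pos [ 575.4 -301.8    3.6] yaw 0.049 tilt [-0.001  0.001 -1.   ] j6 -0.71 w 0.632 F [-7.9  4.9 14.4]
shift tool mm [-0.   1.1  0.2] dist 1
  turn about x -0.0 j6 -> -0.71 or -0.71
  turn about x -3.142 j6 -> -3.85 or 2.43
  turn about x 3.142 j6 -> 2.43 or -3.85
wrist boat_track 0.93 [277.  46.] 24181 [ 575.1 -271. ] -1.526 [164.8  95.3]
```

View pics/w23.png

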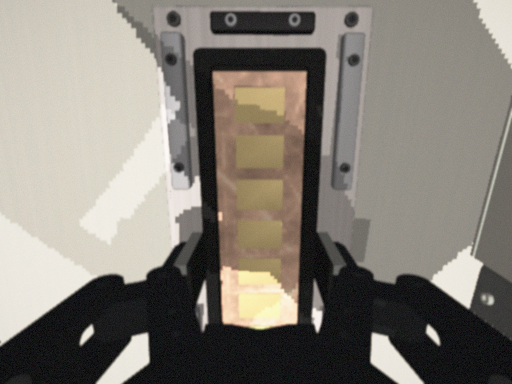

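arm_command:
  plan:
    - [0,0,0,0,0.8]
    - [0,0,0,0,0.8]
    - [0,0,0,0,0.8]
    - [-0.006,0,0,0,0.85]
    - [-0.03,0,0,0,1]
    - [-0.04,0,0,0,1]
    - [-0.05,0,0,0,1]
    - [-0.04,0,0,0,1]
    - [0,0,0,0,1]
    - [0,0,0,0,1]
    - [0,0,0,0,1]

```text
time_s: 39.7
eef_pos: [575.4, -301.8, 167.1]
ee_rot: [0.511, 0.488, 0.513, -0.488]
force: [0.5, 0.8, 0.7]
grip_width: 0.997
```

Run:
```python
from h import *
s,c=look(dict(boat=14,boat_track=5,loupe=16,dish=14),"w24")
plan(480,-60,300)
s,c=look(dict(loupe=16,dish=14,capillary_box=26,heater_insert=34,window_clamp=18),"s24","scene",1)
s,c=look(dict(loupe=16,dish=14,capillary_box=26,heater_insert=34,window_clamp=18),"t24","top",1)
```

```text
wrist boat 0.86 [259. 171.] 9652 [ 576.1 -301.2] -1.521 [188.2  55.8]
wrist boat_track 0.77 [287. 157.] 9190 [ 576.6 -302.4] -1.523 [226.8  96.3]
wrist loupe 0.84 [278.  18.] 1202 [ 587.1 -150.3] -1.523 [30.3 29.4]
wrist dish 0.77 [376.  21.] 2902 [ 675.4 -150.5] 0.048 [62.7 40.6]
t 39.95 pos [ 575.7 -302.   168.1] yaw 0.049 tilt [-0.  0. -1.] j6 -0.71 w 0.996 F [ 0.2 -0.5 -0.6]
shift tool mm [-131.8  -83.8 -246.5] dist 292
scene dish 0.51 [213. 182.] 255 [ 668.7 -134.7] -0.793 [72.5 62.6]
scene heater_insert 0.84 [174. 278.] 471 [431.7 212.2] 0.09 [78.6 46.7]
scene window_clamp 0.8 [219. 250.] 580 [430.4  61.2] -0.152 [96.5 61. ]
top loupe 0.59 [256. 189.] 205 [ 585.6 -138.9] -1.546 [49.3 30.4]
top dish 0.78 [260. 161.] 366 [ 672.9 -139.5] -0.752 [57.8 57.5]
top capillary_box 0.75 [236. 241.] 265 [440.9 -87.5] 0.442 [54.9 38.8]
top heater_insert 0.96 [123. 237.] 371 [439.3 204.8] 0.072 [65.4 39.3]
top window_clamp 0.76 [179. 242.] 723 [433.5  57.3] -0.175 [93.3 62.2]
```

View pics/w24.png

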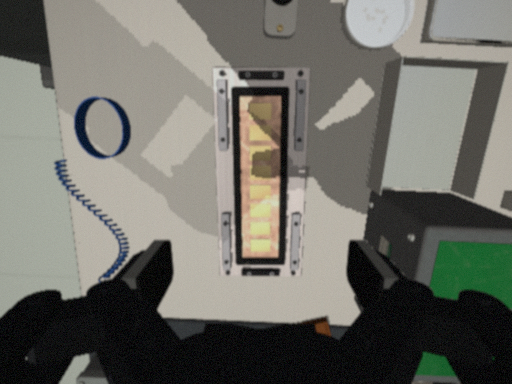

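arm_command:
  plan:
    - [-0.04,0,0,0,1]
    - [-0.045,-0.01,-0.03,0,1]
    - [-0.045,-0.015,-0.045,0,1]
    - [0,-0.015,-0.045,0,1]
    - [0,-0.015,-0.045,0,1]
    - [0,-0.015,-0.045,0,1]
    - [0,-0.01,-0.035,0,1]
    - [0,0,0,0,1]
    - [0,0,0,0,1]
    - [0,0,0,0,1]

```text
time_s: 41.8
eef_pos: [484.9, -64.1, 296.3]
ee_rot: [0.512, 0.488, 0.512, -0.488]
force: [0.3, 0.1, -0.4]
grip_width: 0.995
```

Run:
```python
from h import *
look(dict(loupe=16,dish=14,capillary_box=26,capillary_tray=11,heater_insert=34,window_clamp=18,clamp_carrier=10,boat=14,boat_track=5),"w25","wrist",1)
s=ctrl.sense();print(s["time_s"],s["eef_pos"],s["force"])
```

```text
wrist loupe 0.65 [322. 213.] 677 [ 584.  -133.7] -1.552 [54.9 33.1]
wrist dish 0.57 [379. 217.] 1240 [ 673.2 -135.2] -0.723 [64.9 59.4]
wrist capillary_box 0.59 [222. 177.] 1430 [432.  -87.4] 0.376 [76.8 42.2]
wrist capillary_tray 0.61 [222. 163.] 1187 [432.3 -88.6] 0.383 [96.2 62.3]
wrist window_clamp 0.61 [227.  68.] 2739 [435.3  58.9] -0.165 [89.9 60.9]
wrist clamp_carrier 0.86 [227.  67.] 3640 [435.5  59.2] -0.153 [123.7  91.7]
wrist boat 0.88 [308. 288.] 2523 [ 574.6 -277.8] -1.512 [151.9  58.2]
wrist boat_track 0.86 [324. 274.] 2440 [ 575.7 -277.7] -1.511 [184.8  97. ]
42.3 [484.64284144 -63.25821963 296.49624581] [-0.17061358 -0.38397555 -0.48706757]
```

View pics/w25.png

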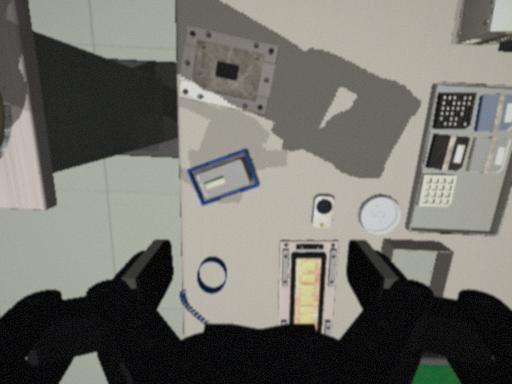

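The overview shows the clamp in its carrier at (228,68), the box in the blue tray at (223,178) and the boat in the track at (308,290). The loupe at (322,210) and the dish at (379,214) have not moved. I hand the job in now.

Run:
```python
from h import *
print(ctrl.finish_job())
```

```text
the job is handed in; nothing more can be done
None
```

I took the pile apart from the top down and seated all four parts in order: capillary box in the blue tray, heater insert in the block pocket, window clamp on its carrier, strip boat in the track. I handed the job in at about 42 s with the gripper clear and open. The job reported no verdict.

- **Capillary box, window clamp and boat:** after release, each centre measured within about 2 mm of its station's centre and within 0.02 rad of its long side.
- **Heater insert:** it lies centred in the pocket, within 1 mm of where I set it down, with its angle within about 0.03 rad. It was out of view in the last wrist overview. The top camera still put it in the pocket after the boat was placed.
- **Seat height:** contact force of 12 to 14 N confirmed the insert, clamp and boat reached their seats. I set the box down by height and checked it only by picture.
- **Loupe and dish:** both measured within about 5 mm of where they stood at the start.

**Disagreements between measurements:**
- **Heater block:** the top camera put its centre about 8 mm to the robot's right of the wrist view. I followed the wrist view, and the insert went in centred.
- **Scene camera:** it did not find the loupe in the last check, but the top and wrist cameras did.
- **Boat grip:** my first grip sat about 2 mm higher than planned, so I opened, went lower and gripped again before lifting.

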